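Lock the spool hubs in the bracing nest and pack them

ROBOT

A 6-joint arm with a two-finger parallel gripper is mounted at the origin on the work surface. World frame = base frame: x ahead of the robot, y to its left, z up, the work surface at z = 0. Lengths are in m, angles in rad, forces in N, time in s.
With the tool pointing down it reaches from about 0.25 to 0.775 m from the base axis. Payload 8.9 kg.
Tool frame: the origin (TCP) lies where the fingers leave the gripper's body, on its centre line; the fingertips stand 73 mm ahead of it and the grasp point (between the pads) lies 54 mm ahead of it; z points along the fingers, x is the direction in which the jaws open and shut, and the axes are right-handed (so a half turn about z gives the same grasp; the last joint's range is limited). The gripper opens to 85 mm and grips with 20 to 120 N. Pads are 22 mm wide; open, the fingers measure 114 mm over their backs; the gripper's body (76 mm by 85 mm) begins 54 mm behind the grasp point. The pads swing forward as they close: fully open they stand 13 mm farther back than shut.
Start: joints at [-1.438, 0.291, -0.153, 1.127, 0, 1.431], TCP at [0.141, -0.506, 0.304] pointing down, gripper open.
Joint ranges: [-2.52, 2.52], [-0.91, 1.74], [-1.3, 1.37], [-1.96, 2.02], [-1.52, 1.47], [-3.14, 3.14]. Speed limits (rad/s): [2.22, 2.22, 2.79, 3.14, 3.14, 3.14].

INTERFACE

Orientations are given as a unit quaternion [w, x, y, z].
In Python, from rig import bot gives the robot as it stands.
- The arm moves only by the shell command python3 -m creep 'ROWS' [OPENING] [FORCE]. ROWS is JSON, a list that holds one entry, the list of rows, each a list of 4 numbers: the shift along the tool's x, y, z in cm, then the turn about the tool's z in degrees. In form: [[[dx, dy, dz, yaw], ...]]. A call has 1 to 10 rows; each row is the pose to reach, as a shift and turn from the pose commanded when the call began, along the tool's axes at that moment; what a row does not reach only later rows make up. A row lasts 1/12 s, in which the tool goes at most 41.7 mm and 7.16 degrees, less where a joint would pass 70% of its speed; a pose out of reach is approached as far as the arm can. A call with a gripper value outside its range is refused whole. OPENING is the opening, from 0 (shut) to 1 (fully open), set as the call begins (- or left out, the last holds). The fingers move at their own pace and stop on an object; FORCE is the grip in N (left out, the last holds). Time passes only in rows, so rows that repeat a pose let the fingers close. It gives the time, the measured TCP pose, the force and the opening at its end, in the units of the state.
- bot.get_state(): the state, without advancing time (a new reading comes with each control period).
- bot.camera(name): name is "scene" or "top"; returns the picture (384x512x3 uint8, blue, green, red); there is no depth.
- bot.camera_info(name): a dict with "K" (3x3 intrinsics, pixels), "position" and "rotation" of the camera in the world. Camera axes: x right, y up, looking along -z (the intrinsics and any distortion apply to the point x, -y, -z); pixel columns grow to the right and rows downward; lengths in m; the calibration is good to about 2 mm. A picture is of the moment at which its call begins. camera_info takes no time and is no camera call.
- bot.sign_off(): hands the job in, once; it reports no verdict.
Trained networks look in the newest picture that a camera, given by its name, has taken for a name from the list of things; names that differ only in an ending like _2 or _b are one class to them, and where a whole thing is asked for, a point or a joint stands for the part that bears it (a point fixed in the world has none). Each returns a list of dicts, best first, with "conf" (0 to 1); they miss things now and then, are a little off and sometimes report something else, mostly with a low value. They report only what shows in the picture. A call takes as long as a camera call. They do not tell look-alikes from the thing itself.
- bot.outline_of(query, camera): "pixels" (384x512 bool, what is visible of it) and "extent" ([centre column, centre row, width, height] in pixels, round what is visible of it).
The state is a dict: "clock": time; "joints": joint angles; "qvel": joint speeds; "tau": joint torques, N m; "eef_pos": TCP position; "tcp_rot": TCP orientation; "contact_force": force on the tool from outside, world axes, zero at the start; "moment": the same for the moment, N m; "grip_width": opening from 0.0 (shut) to 1.0 (fully open).
Only numpy, scipy, OpenCV 4.12 (cv2) and the standard library are available. Lean on these libraries where they do the work, as an engineer would, in place of code of your own. Each camera call takes 0.05 s, during which the arm holds its last target. There are 200 camera calls.

TASK

Three or four spool hubs stand on the bench with their wing nuts only started. Put each one in the bracing nest, where the fork holds its tab so that it cannot spin, turn its nut clockwise, about half a turn, until fully locked before you take it out, then stand it upright in a stall of its own in the grey tray with its tab pointing straight at the tall back wall. Leave the other things on the bench alone.

Things in the scene. Friction and masses are not known exactly. Their poses are not given: they have to be found in the camera images.
- hub0: Printed bearing hub, upright, 105 mm tall, 0.27 kg. Origin: centre of underside, z up its axis, x towards its tab. Grey foot 76 mm diameter, z 0-10 mm, on a bearing: the drum above turns freely on it, so the drum spins along with the nut, even pressed down, unless its tab is held. Blue drum 56 mm diameter, z 12-62 mm. Black wing nut above. May be absent (3 or 4 are there).
- hub1: Another hub, exactly as hub0. It may be absent.
- hub2: Another hub, exactly as hub0. It may be absent.
- hub3: Another hub, exactly as hub0. It may be absent.
- hub0_tab (a point): Middle of the outer end of the one flat blue tab on the drum of hub0: 56 mm from the hub's axis along its +x, 37 mm above the underside. The tab is 16 mm wide and spans z 24-50 mm.
- hub0_wing (a point): Point on the nut of hub0, on the hub's axis, 88 mm above its underside, mid-height of the wing: a flat-sided bar 58 mm long (this point's x), 16 mm wide (its y), 34 mm tall (hub z 71-105 mm), over a round 52 mm disc (z 63-71 mm). A small nose on the disc sticks out at the +x end. z up. The hub can be carried by the wing.
- hub0_nut (a joint): Turn of the nut on the drum of hub0, rad, growing clockwise seen from above: the wing's nose lies (3.8 - value) rad anticlockwise of the tab. Starts 0.1 to 0.7; fully locked at 3.8, a firm stop, nose and wing lined up with the tab. Stiff, about 0.1 N m; stays where left; does not rise or sink.
- hub1_tab (a point): Middle of the outer end of the one flat blue tab on the drum of hub1: 56 mm from the hub's axis along its +x, 37 mm above the underside. The tab is 16 mm wide and spans z 24-50 mm.
- hub1_wing (a point): Point on the nut of hub1, on the hub's axis, 88 mm above its underside, mid-height of the wing: a flat-sided bar 58 mm long (this point's x), 16 mm wide (its y), 34 mm tall (hub z 71-105 mm), over a round 52 mm disc (z 63-71 mm). A small nose on the disc sticks out at the +x end. z up. The hub can be carried by the wing.
- hub1_nut (a joint): Turn of the nut on the drum of hub1, rad, growing clockwise seen from above: the wing's nose lies (3.8 - value) rad anticlockwise of the tab. Starts 0.1 to 0.7; fully locked at 3.8, a firm stop, nose and wing lined up with the tab. Stiff, about 0.1 N m; stays where left; does not rise or sink.
- hub2_tab (a point): Middle of the outer end of the one flat blue tab on the drum of hub2: 56 mm from the hub's axis along its +x, 37 mm above the underside. The tab is 16 mm wide and spans z 24-50 mm.
- hub2_wing (a point): Point on the nut of hub2, on the hub's axis, 88 mm above its underside, mid-height of the wing: a flat-sided bar 58 mm long (this point's x), 16 mm wide (its y), 34 mm tall (hub z 71-105 mm), over a round 52 mm disc (z 63-71 mm). A small nose on the disc sticks out at the +x end. z up. The hub can be carried by the wing.
- hub2_nut (a joint): Turn of the nut on the drum of hub2, rad, growing clockwise seen from above: the wing's nose lies (3.8 - value) rad anticlockwise of the tab. Starts 0.1 to 0.7; fully locked at 3.8, a firm stop, nose and wing lined up with the tab. Stiff, about 0.1 N m; stays where left; does not rise or sink.
- hub3_tab (a point): Middle of the outer end of the one flat blue tab on the drum of hub3: 56 mm from the hub's axis along its +x, 37 mm above the underside. The tab is 16 mm wide and spans z 24-50 mm.
- hub3_wing (a point): Point on the nut of hub3, on the hub's axis, 88 mm above its underside, mid-height of the wing: a flat-sided bar 58 mm long (this point's x), 16 mm wide (its y), 34 mm tall (hub z 71-105 mm), over a round 52 mm disc (z 63-71 mm). A small nose on the disc sticks out at the +x end. z up. The hub can be carried by the wing.
- hub3_nut (a joint): Turn of the nut on the drum of hub3, rad, growing clockwise seen from above: the wing's nose lies (3.8 - value) rad anticlockwise of the tab. Starts 0.1 to 0.7; fully locked at 3.8, a firm stop, nose and wing lined up with the tab. Stiff, about 0.1 N m; stays where left; does not rise or sink.
- nest: Bracing jig fixed on the bench: black plastic plate 136 x 116 mm, 8 mm thick. Origin: underside, on the axis of a seated hub, z up. On its +x side two aluminium fork prongs (x 44-66 mm, tops at z 52 mm) with a 24 mm gap centred on y = 0 for the tab. Two round posts, radius 6, at x -24.5, y +-42.4 mm, tops at z 32 mm. The foot stands between prongs and posts.
- nest_seat (a point): Where the centre of a hub's underside belongs in the nest, on top of its plate (8 mm above the bench), with about 5 mm of play, the hub's tab along +x between the prongs. Axes as nest.
- tray: Grey plastic tray fixed on the bench, 134 x 417 mm. Origin: centre of underside, z up. Floor top z 4 mm. Tall back wall (top z 45 mm) along the +x side, inner face x 62 mm; other walls (front inner face x -62 mm) and three dividers are low, tops z 14 mm. Four stalls centred at y -154.5, -51.5, 51.5, 154.5 mm, 98 mm wide inside. A hub with its tab to the back fits best at x -9 mm.
- spool: Bystander: small filament spool lying flat, 120 mm round, 45 mm tall; leave it alone. Origin: centre of underside.
- scraper: Bystander: scraper 200 mm long lying near the robot; leave it alone.
- nozzle_box: Bystander: small lidded plastic box, 87 x 57 mm, 35 mm tall; leave it alone. Origin: centre of underside.
Not all that is in view belongs to the job. Leave any green look-alike of the nest alone. Leave any red look-alike of the hub2 alone.

How it is judged:
On the way:
1. a hub stands in the bracing nest with its nut fully locked (((value of joint hub0_nut above 3.65 rad and distance between hub0 and nest_seat below 0.015 m and angle between hub0's own z axis and vertical below 0.1 rad) or (value of joint hub1_nut above 3.65 rad and distance between hub1 and nest_seat below 0.015 m and angle between hub1's own z axis and vertical below 0.1 rad) or (value of joint hub2_nut above 3.65 rad and distance between hub2 and nest_seat below 0.015 m and angle between hub2's own z axis and vertical below 0.1 rad) or (value of joint hub3_nut above 3.65 rad and distance between hub3 and nest_seat below 0.015 m and angle between hub3's own z axis and vertical below 0.1 rad))), for 0.2 s.
At the end, for the whole second after the job is handed in: Every hub present stands upright (within 0.08 rad) on the tray's floor, in the tray's stalls, tab to the tall back wall within 0.30 rad, nut locked to at least 3.65 rad of its 3.8 rad, and at rest (value of joint each of hub0_nut, hub1_nut, hub2_nut, hub3_nut above 3.65 rad and angle between each of hub0, hub1, hub2, hub3's own z axis and vertical below 0.08 rad and z of hub0 in the frame of tray between 0 and 0.009 m and x of hub0 in the frame of tray between -0.03 and 0.03 m and y of hub0 in the frame of tray between -0.17 and 0.17 m and angle between the x axis of each of hub0, hub1, hub2, hub3 and the x axis of tray, either way round below 0.3 rad and x of each of hub0_tab, hub1_tab, hub2_tab, hub3_tab in the frame of tray above 0.02 m and linear speed of each of hub0, hub1, hub2, hub3 below 0.02 m/s and z of hub1 in the frame of tray between 0 and 0.009 m and x of hub1 in the frame of tray between -0.03 and 0.03 m and y of hub1 in the frame of tray between -0.17 and 0.17 m and z of hub2 in the frame of tray between 0 and 0.009 m and x of hub2 in the frame of tray between -0.03 and 0.03 m and y of hub2 in the frame of tray between -0.17 and 0.17 m and z of hub3 in the frame of tray between 0 and 0.009 m and x of hub3 in the frame of tray between -0.03 and 0.03 m and y of hub3 in the frame of tray between -0.17 and 0.17 m); the robot touches nothing.
It fails at once if a hub is away from the nest (over 80 mm) with its nut half turned (1.5 to 3.3 rad) ((value of joint hub0_nut between 1.5 and 3.3 rad and horizontal distance between hub0 and nest_seat above 0.08 m) or (value of joint hub1_nut between 1.5 and 3.3 rad and horizontal distance between hub1 and nest_seat above 0.08 m) or (value of joint hub2_nut between 1.5 and 3.3 rad and horizontal distance between hub2 and nest_seat above 0.08 m) or (value of joint hub3_nut between 1.5 and 3.3 rad and horizontal distance between hub3 and nest_seat above 0.08 m)).
It fails at once if a bystander is moved more than 30 mm (distance of any of spool, scraper, nozzle_box from where it was at the start of the episode above 0.03 m).
Of hub0, hub1, hub2, hub3 only 3 to 4 are there at a start; the rules pass over those that are not, and their reading is None.
At some moment in a run one of hub0, hub1, hub2, hub3 may be knocked a few centimetres aside while the robot is not near it.
Once in a run the grip may slacken for a moment while it holds something.
It also fails if it takes over 210 s, if anything falls off the work surface, if the arm or the gripper's body presses on something with over 40 N, if the wrist force passes 120 N, or if a joint passes its speed limit or range.

## Working session

There is one attempt and no reset: what is moved stays moved. The work goes in short steps, Python scripts to look and compute and a shell command to move; the robot and the scene stay as the last step left them, time stands still between calls to the robot, and variables do not carry over. Pictures are saved under pics/ and viewed, about 12 in all and at most 16, crops included, and the job is handed in when it is done.

```bash
ls; mkdir -p pics; python3 - <<'E'
from rig import bot
import cv2, numpy as np
s=bot.get_state(); print({k:np.round(v,3).tolist() for k,v in s.items()})
for n in("top","scene"):
    im=bot.camera(n); cv2.imwrite(f"pics/{n}0.png",im); i=bot.camera_info(n); print(n,{k:np.round(np.array(v),4).tolist() if not isinstance(v,str) else v for k,v in i.items()})
    for q in("hub0","nest","tray","hub0_tab","hub0_wing"):
        for d in bot.outline_of(q,n): print(n,q,round(d["conf"],2),np.round(d["extent"],1), int(d["pixels"].sum()))
E
```

```text
pics
{'clock': 0.0, 'joints': [-1.438, 0.291, -0.154, 1.127, -0.0, 1.431], 'qvel': [0.0, 0.0, -0.001, 0.0, -0.001, -0.0], 'tau': [0.0, -53.714, 33.137, 0.016, -0.0, 0.0], 'eef_pos': [0.141, -0.505, 0.303], 'tcp_rot': [-0.0, 0.796, -0.605, -0.0], 'contact_force': [0.455, -0.005, -0.165], 'moment': [-0.032, -0.04, -0.003], 'grip_width': 1.002}
top {'K': [[368.1723, 0.0, 260.7934], [0.0, 368.1723, 187.6646], [0.0, 0.0, 1.0]], 'position': [0.3612, 0.103, 0.9991], 'rotation': [-0.6984, -0.066, 0.0648, 0.7097]}
top hub0 0.76 [154.1 214.8  24.9  28.1] 752
top hub0 0.71 [203.7 210.1  36.3  32.7] 692
top hub0 0.69 [304.  117.2  31.4  35.4] 783
top hub0 0.64 [272.1 167.4  36.   24.8] 678
top nest 0.82 [149.8 153.2  48.4  55.2] 2036
top nest 0.76 [287.5 225.6  51.2  50.9] 2165
top nest 0.62 [119.1 283.8  57.7  69.9] 2391
top tray 0.63 [179.5 274.3  29.2  34.4] 807
top tray 0.57 [403.5 189.7 133.7 158.6] 8625
top tray 0.54 [273.  161.2  30.3  18.3] 346
top hub0_tab 0.57 [153.2 218.2  32.6  31.7] 829
top hub0_wing 0.76 [146.5 216.4  20.8  29. ] 392
scene {'K': [[385.1926, 0.0, 258.9087], [0.0, 385.1926, 193.7865], [0.0, 0.0, 1.0]], 'position': [1.2069, 0.7077, 0.7267], 'rotation': [0.3603, 0.1782, 0.4233, 0.8119]}
scene hub0 0.96 [314.9 221.5  35.7  41.8] 945
scene hub0 0.91 [187.6 221.6  25.3  43.5] 897
scene hub0 0.79 [359.4 239.   32.3  40.4] 1021
scene hub0 0.63 [241.2 210.6  25.8  38.9] 706
scene nest 0.97 [331.9 295.8  66.3  54.3] 2301
scene nest 0.91 [269.6 197.6  45.   31.2] 956
scene nest 0.9 [425.1 233.7  44.   41. ] 1427
scene nest 0.26 [317.5 219.4  33.8  43.2] 966
scene tray 0.92 [179.7 174.4  83.3  79.8] 3235
scene hub0_tab 0.8 [358.6 236.4  34.6  47.2] 1076
scene hub0_wing 0.62 [365.2 227.1  24.   22.7] 358
```

```bash
python3 -c "
import cv2
for n in('top','scene'):
    cv2.imwrite(f'pics/{n}0b.png',cv2.resize(cv2.imread(f'pics/{n}0.png'),(800,600),interpolation=cv2.INTER_CUBIC))"
```

```text
(no output)
```

View pics/top0b.png

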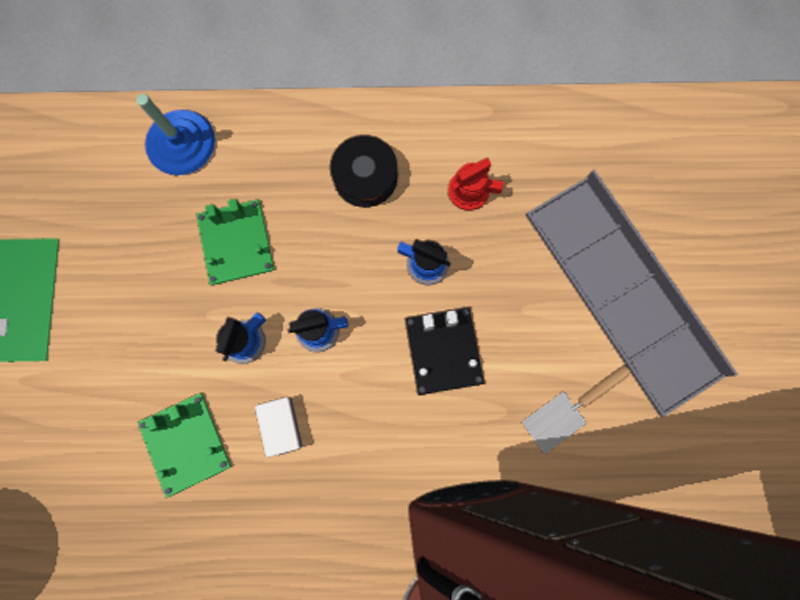

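View pics/scene0b.png

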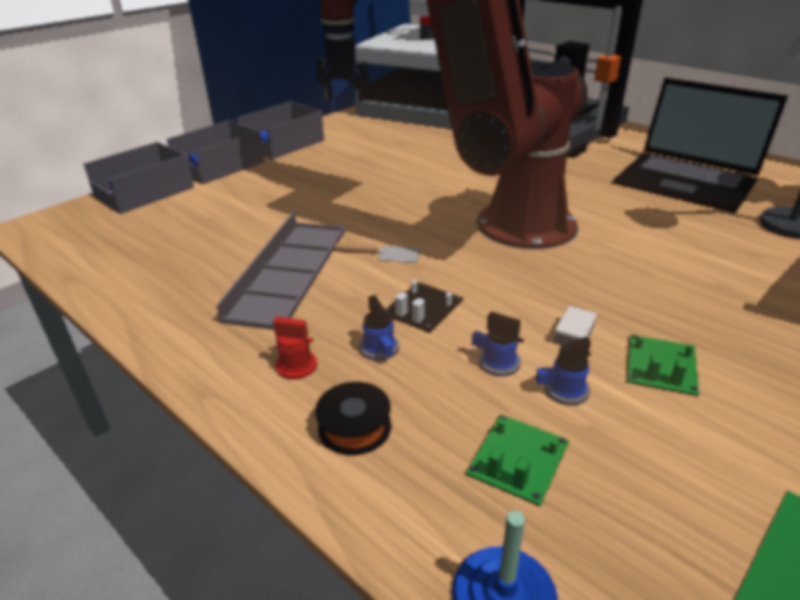

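The top view shows the black nest at about (444,350) and three blue hubs at (240,340), (316,328) and (428,260). The grey tray is on the right with its tall wall to the upper right. The green plates and the red hub are look-alikes, and the spool, box and scraper are bystanders. Next I'll write a model-fitting helper.

```bash
cat > h.py <<'E'
from rig import bot
import cv2, numpy as np
from scipy.optimize import minimize
from scipy.spatial.transform import Rotation as R
I={n:bot.camera_info(n) for n in("top","scene")}
def rot(n): q=np.array(I[n]["rotation"]); return R.from_quat(np.roll(q,-1)).as_matrix()
def proj(n,P):
    p=(np.atleast_2d(P)-I[n]["position"])@rot(n); K=np.array(I[n]["K"])
    return np.c_[K[0,2]+K[0,0]*p[:,0]/-p[:,2], K[1,2]+K[1,1]*(-p[:,1])/-p[:,2]]
def back(n,uv,z):
    K=np.array(I[n]["K"]); uv=np.atleast_2d(uv)
    d=np.c_[(uv[:,0]-K[0,2])/K[0,0],-(uv[:,1]-K[1,2])/K[1,1],-np.ones(len(uv))]@rot(n).T
    p=np.array(I[n]["position"]); return p+d*((z-p[2])/d[:,2])[:,None]
def circ(r,z0,z1):
    t=np.linspace(0,2*np.pi,32,endpoint=False); c=np.c_[r*np.cos(t),r*np.sin(t)]
    return np.r_[np.c_[c,np.full(32,z0)],np.c_[c,np.full(32,z1)]]
def box(x0,x1,y0,y1,z0,z1): return np.array([[x,y,z] for x in(x0,x1) for y in(y0,y1) for z in(z0,z1)])
def place(P,x,y,z,a): c,s=np.cos(a),np.sin(a); return P@np.array([[c,s,0],[-s,c,0],[0,0,1]])+[x,y,z]
S=4
def render(n,parts,off,shape):
    m=np.zeros((shape[0]*S,shape[1]*S),np.uint8)
    for P,l in parts:
        uv=((proj(n,P)-off+.5)*S-.5); cv2.fillConvexPoly(m,cv2.convexHull(np.round(uv).astype(np.int32)),l)
    return np.stack([cv2.resize((m==l).astype(np.float32),shape[::-1],interpolation=cv2.INTER_AREA) for l in(1,2)])
def classes(im):
    h=cv2.cvtColor(im,cv2.COLOR_BGR2HSV).astype(int); H,s,v=h[...,0],h[...,1],h[...,2]
    blue=(H>100)&(H<135)&(s>110)&(v>50); black=(v<55)&~blue
    return np.stack([blue,black]).astype(np.float32)
def hub(x,y,a,w,z=0): # a tab angle, w nose angle
    return [(place(circ(.038,0,.01),x,y,z,0),3),(place(circ(.028,.012,.062),x,y,z,0),1),(place(box(.02,.056,-.008,.008,.024,.05),x,y,z,a),1),
     (place(circ(.026,.063,.071),x,y,z,0),2),(place(box(-.029,.029,-.008,.008,.071,.105),x,y,z,w),2)]
def fit(ims,x,y,z=0,a=None,w=None,cams=("top","scene")):
    D=[]
    for n in cams:
        c=np.round(proj(n,[[x,y,z+.05]])[0]).astype(int)-32; D.append((n,c,classes(ims[n])[:,c[1]:c[1]+64,c[0]:c[0]+64]))
    def cost(p):
        e=0
        for n,c,O in D:
            P=hub(*p[:4],z); P2=P[:1]+sorted(P[1:3],key=lambda q:-np.linalg.norm(q[0].mean(0)-I[n]["position"]))+P[3:]
            M=render(n,P2,c,O.shape[1:]); e+=np.abs(M-O).sum()
        return e
    best=None
    for aa in([a] if a is not None else np.arange(0,6.28,.5)):
        for ww in ([w] if w is not None else [aa+3.4]):
            p=(x,y,aa,ww); r=minimize(cost,p,method="Nelder-Mead",options=dict(initial_simplex=np.array(p)+np.r_[np.zeros((1,4)),np.diag([.015,.015,.3,.3])],xatol=2e-4,fatol=.1))
            if best is None or r.fun<best.fun: best=r
    return best.x,best.fun
def shots(tag):
    ims={n:bot.camera(n) for n in("top","scene")}
    for n in ims: cv2.imwrite(f"pics/{tag}_{n}.png",ims[n])
    return ims
def overlay(im,n,x,y,a,w,z=0):
    for P,l in hub(x,y,a,w,z): cv2.polylines(im,[cv2.convexHull(np.round(proj(n,P)*16).astype(np.int32))],True,[(0,255,255),(0,255,0),(255,0,255)][l-1],1,cv2.LINE_AA,4)
E
cat > m1.py <<'E'
from h import *
ims={n:cv2.imread(f"pics/{n}0.png") for n in("top","scene")}
out={n:ims[n].copy() for n in ims}
for u,v in((240,340),(316,328),(428,260)):
    x,y,_=back("top",[u*.64,v*.64],.05)[0]
    p,c=fit(ims,x,y); print(np.round(p,4),"nut",round((3.8-(p[3]-p[2]))%6.283,2),c)
    for n in out: overlay(out[n],n,*p)
h=cv2.cvtColor(ims["top"],cv2.COLOR_BGR2HSV)
# nest: white blobs near nest
roi=np.zeros(h.shape[:2],np.uint8); roi[195:255,258:312]=1
m=((h[...,1]<60)&(h[...,2]>120)&(roi>0)).astype(np.uint8)
k,_,st,ce=cv2.connectedComponentsWithStats(m)
for i in range(1,k): print("white",st[i],ce[i])
for n in out: cv2.imwrite(f"pics/{n}0o.png",out[n])
t=out["top"]; s=out["scene"]
cv2.imwrite("pics/c1.png",np.vstack([cv2.resize(t[150:260,130:320],(760,440),interpolation=cv2.INTER_CUBIC)]))
E
python3 m1.py
```

```text
[0.4655 0.3893 5.5469 9.0694] nut 0.28 497.75
[0.485  0.2619 4.8791 7.5466] nut 1.13 641.0
[0.5987 0.0652 1.0855 4.0097] nut 0.88 425.375
white [286 199   7   9  55] [288.83636364 202.72727273]
white [271 201   7  10  57] [273.8245614  205.35087719]
white [300 230   5   5  19] [302.15789474 231.84210526]
white [268 236   5   4  17] [270.11764706 237.41176471]
```

View pics/c1.png

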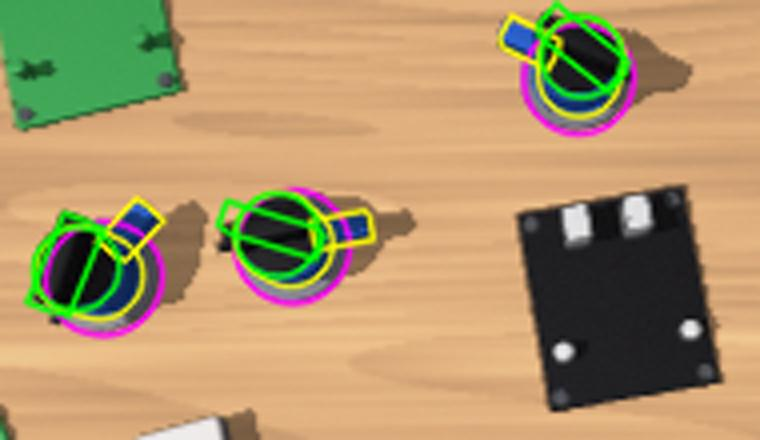

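```bash
sed -i 's/blue=(H>100).*/B,r=im[...,0].astype(int),im[...,2].astype(int); blue=(B>1.7*r+8); black=(im.max(2)<60)\&~blue/' h.py
sed -i 's/return \[(place(circ(.038/N=(place(box(.02,.034,-.005,.005,.063,.071),x,y,z,w),2)\n    return [(place(circ(.038/; s/(place(circ(.026,.063,.071),x,y,z,0),2),/&N,/' h.py
sed -i 's/for ww in (.*/for ww in ([w] if w is not None else [aa+3.1,aa+3.7]):/; s/np.arange(0,6.28,.5)/np.arange(0,6.28,.8)/' h.py
cat >> m1.py <<'E'
c=[]
for u,v in((240,340),(316,328),(428,260)):
    for n in("top","scene"):
        k=np.round(proj(n,back("top",[u*.64,v*.64],.05))[0]).astype(int)-22
        for im in(ims[n],out[n]): c.append(cv2.resize(im[k[1]:k[1]+44,k[0]:k[0]+44],(190,190),interpolation=cv2.INTER_CUBIC))
cv2.imwrite("pics/c2.png",np.vstack([np.hstack(c[i*4:i*4+4]) for i in range(3)]))
E
python3 m1.py
```

```text
[0.4657 0.3902 5.5699 9.2829] nut 0.09 488.6875
[0.485  0.2615 4.8828 7.7728] nut 0.91 610.9375
[0.5987 0.0651 1.1269 4.1254] nut 0.8 548.125
white [286 199   7   9  55] [288.83636364 202.72727273]
white [271 201   7  10  57] [273.8245614  205.35087719]
white [300 230   5   5  19] [302.15789474 231.84210526]
white [268 236   5   4  17] [270.11764706 237.41176471]
```

View pics/c2.png

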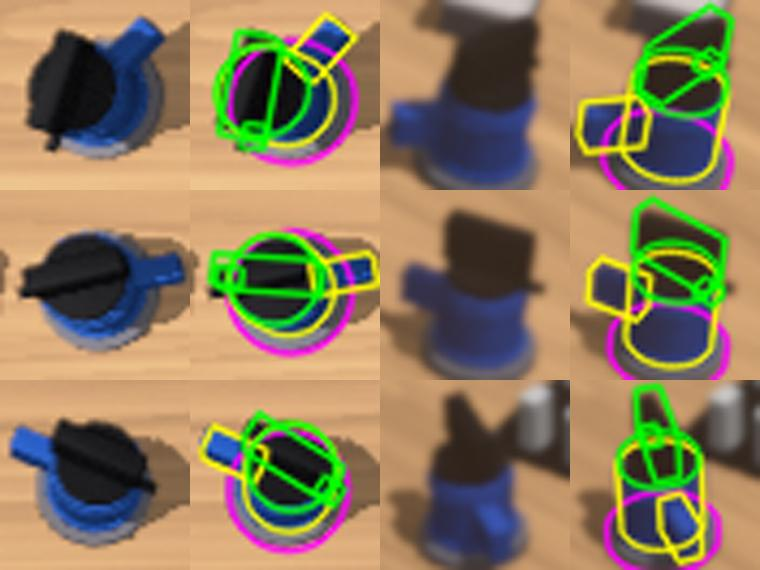

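```bash
sed -i 's/im.max(2)<60/im.max(2)<78/' h.py
python3 - <<'E'
s=open('h.py').read()
s=s.replace("D.append((n,c,classes","g=np.mgrid[:64,:64]-32; D.append((n,c,(np.hypot(*g)<24)*classes")
s=s.replace("M=render(n,P2,c,O.shape[1:]);","M=render(n,P2,c,O.shape[1:])*(np.hypot(*(np.mgrid[:64,:64]-32))<24);")
open('h.py','w').write(s)
E
python3 m1.py
python3 - <<'E'
from h import *
ims={n:cv2.imread(f"pics/{n}0.png") for n in("top","scene")}
r=[]
for n in ims:
    c=classes(ims[n]); k=np.round(proj(n,[[.485,.2615,.05]])[0]).astype(int)-22
    o=np.zeros(c.shape[1:]+(3,),np.uint8); o[...,0]=c[0]*255; o[...,2]=c[1]*255
    r.append(cv2.resize(o[k[1]:k[1]+44,k[0]:k[0]+44],(264,264),interpolation=0))
c2=cv2.imread("pics/c2.png"); cv2.imwrite("pics/c3.png",np.hstack([cv2.resize(c2,(520,390)),np.vstack([r[0][:195,:264],r[1][:195]])]))
E
```

```text
[0.4658 0.3902 5.5506 9.2525] nut 0.1 633.3125
[0.4855 0.2622 4.8801 7.7361] nut 0.94 660.0625
[0.5991 0.0652 1.1087 4.111 ] nut 0.8 550.3125
white [286 199   7   9  55] [288.83636364 202.72727273]
white [271 201   7  10  57] [273.8245614  205.35087719]
white [300 230   5   5  19] [302.15789474 231.84210526]
white [268 236   5   4  17] [270.11764706 237.41176471]
```

View pics/c3.png

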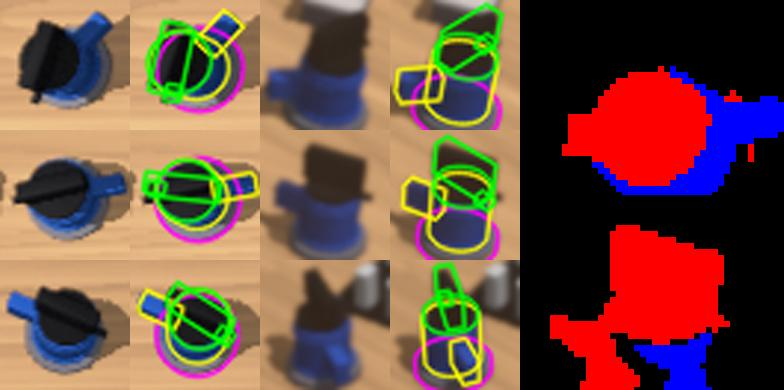

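```bash
sed -i 's/blue=(B>1.7\*r+8)/blue=(B>1.2*r+5)/' h.py
python3 m1.py
python3 - <<'E'
from h import *
ims={n:cv2.imread(f"pics/{n}0.png") for n in("top","scene")}
r=[]
for n in ims:
    c=classes(ims[n]); k=np.round(proj(n,[[.485,.2615,.05]])[0]).astype(int)-22
    o=np.zeros(c.shape[1:]+(3,),np.uint8); o[...,0]=c[0]*255; o[...,2]=c[1]*255
    r.append(cv2.resize(o[k[1]:k[1]+44,k[0]:k[0]+44],(264,264),interpolation=0))
c2=cv2.imread("pics/c2.png"); cv2.imwrite("pics/c3.png",np.hstack([cv2.resize(c2,(520,390)),np.vstack([r[0][:195,:264],r[1][:195]])]))
# nest from whites: prong tops z .052 ; posts .032 ; tray
b=lambda u,z: back("top",[u],z)[0][:2]
w=[(288.8,202.7),(273.8,205.35),(302.16,231.84),(270.12,237.41)]
p1,p2,q1,q2=b(w[0],.03),b(w[1],.03),b(w[2],.03),b(w[3],.03)
print("nest pts",p1,p2,q1,q2, np.linalg.norm(q1-q2))
m=(q1+q2)/2; d=(p1+p2)/2-m; print(m,d,np.linalg.norm(d))
E
```

```text
[0.4657 0.3899 5.5379 9.2611] nut 0.08 435.0625
[0.4851 0.2635 4.8744 7.8804] nut 0.79 447.875
[0.5991 0.0639 1.1605 4.1381] nut 0.82 445.75
white [286 199   7   9  55] [288.83636364 202.72727273]
white [271 201   7  10  57] [273.8245614  205.35087719]
white [300 230   5   5  19] [302.15789474 231.84210526]
white [268 236   5   4  17] [270.11764706 237.41176471]
nest pts [0.50088115 0.02950759] [0.49443276 0.06950952] [ 0.42331058 -0.00315757] [0.41018642 0.08100429] 0.08517900221825418
[0.4167485  0.03892336] [0.08090846 0.01058519] 0.08159794806340495
```

View pics/c3.png

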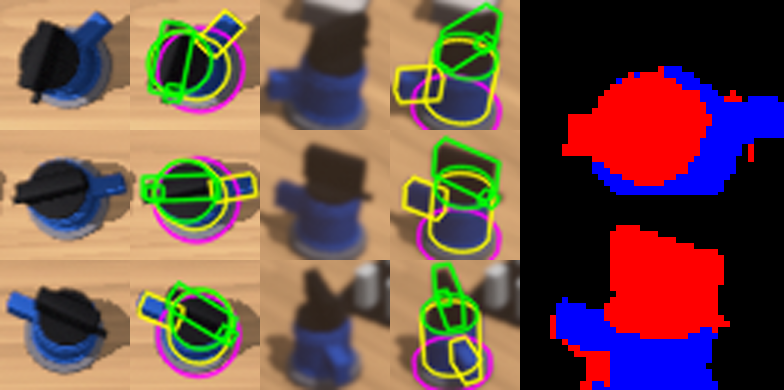

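```bash
python3 - <<'E'
from h import *
ims={n:cv2.imread(f"pics/{n}0.png") for n in("top","scene")}
r=[]
p=(.4851,.2635,4.8744,8.1)
for n in ims:
    c=np.round(proj(n,[[.485,.2635,.05]])[0]).astype(int)-32
    O=classes(ims[n])[:,c[1]:c[1]+64,c[0]:c[0]+64]; M=render(n,hub(*p),c,(64,64)); print(n,np.abs(O-M).sum((1,2)),O.sum((1,2)),M.sum((1,2)))
    for X in(O,M): r.append(cv2.resize(np.dstack([X[0],X[0]*0,X[1]])*255,(200,200),interpolation=0))
cv2.imwrite("pics/c4.png",np.hstack(r))
E
```

```text
top [111.125  95.   ] [265. 340.] [173.75 387.25]
scene [197.25   205.1875] [448. 390.] [403.125  420.8125][ WARN:0@0.234] global loadsave.cpp:1063 imwrite_ Unsupported depth image for selected encoder is fallbacked to CV_8U.
```

View pics/c4.png

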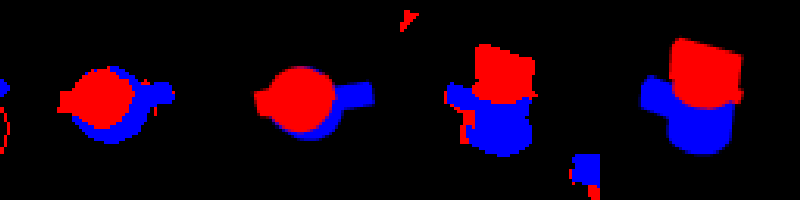

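```bash
python3 - <<'E'
s=open('h.py').read()
s=s.replace("blue=(B>1.2*r+5)","blue=(B>k*r+6)").replace("def classes(im):","def classes(im,k=1.6):").replace("classes(ims[n])[:,c[1]","classes(ims[n],1.6 if n=='top' else 1.2)[:,c[1]")
s=s.replace("def proj(n,P):","OFF={'top':np.zeros(2),'scene':np.zeros(2)}\ndef proj(n,P):").replace("(-p[:,1])/-p[:,2]]","(-p[:,1])/-p[:,2]]+OFF[n]")
open('h.py','w').write(s)
E
cat > m2.py <<'E'
import h
from h import *
ims={n:cv2.imread(f"pics/{n}0.png") for n in("top","scene")}
for u,v in((240,340),(316,328),(428,260)):
    x,y,_=back("top",[u*.64,v*.64],.05)[0]
    p,c=fit(ims,x,y,cams=("top",)); print("top",np.round(p,4),round((3.8-(p[3]-p[2]))%6.283,2),round(c))
    for o in((0,0),(0,1),(0,2),(-1,1),(1,1),(-1,2),(1,2)):
        OFF["scene"][:]=o
        p2,c=fit(ims,p[0],p[1],0,p[2],p[3]); print(o,np.round(p2,4),round((3.8-(p2[3]-p2[2]))%6.283,2),round(c))
E
python3 m2.py
```

```text
top [0.4662 0.3908 5.5229 9.1802] 0.14 162
(0, 0) [0.4657 0.3899 5.5584 9.2388] 0.12 423
(0, 1) [0.4652 0.3895 5.5533 9.224 ] 0.13 427
(0, 2) [0.4646 0.3888 5.5311 9.2238] 0.11 469
(-1, 1) [0.4649 0.3899 5.5486 9.2291] 0.12 432
(1, 1) [0.4662 0.3887 5.5429 9.2464] 0.1 441
(-1, 2) [0.4641 0.3893 5.5591 9.2572] 0.1 478
(1, 2) [0.4648 0.3886 5.5279 9.2217] 0.11 480
top [0.4856 0.2638 4.8867 8.1071] 0.58 138
(0, 0) [0.4857 0.2632 4.8838 8.0952] 0.59 426
(0, 1) [0.4844 0.2622 4.9032 7.9848] 0.72 432
(0, 2) [0.4842 0.2618 4.8944 8.013 ] 0.68 470
(-1, 1) [0.4844 0.2641 4.872  8.0958] 0.58 457
(1, 1) [0.4856 0.2614 4.874  8.0466] 0.63 442
(-1, 2) [0.4838 0.2631 4.8987 8.1211] 0.58 498
(1, 2) [0.4844 0.2601 4.8885 8.0513] 0.64 467
top [0.6004 0.0644 1.169  4.2108] 0.76 130
(0, 0) [0.6001 0.065  1.1654 4.1628] 0.8 407
(0, 1) [0.5986 0.0651 1.1262 4.1341] 0.79 430
(0, 2) [0.5991 0.0645 1.1443 4.2268] 0.72 471
(-1, 1) [0.5992 0.0659 1.1744 4.2354] 0.74 458
(1, 1) [0.5997 0.0639 1.1431 4.1489] 0.79 421
(-1, 2) [0.5979 0.0659 1.1162 4.1869] 0.73 492
(1, 2) [0.5993 0.0644 1.1195 4.2084] 0.71 464
```

```bash
cat > m3.py <<'E'
from h import *
im=cv2.imread("pics/top0.png"); hv=cv2.cvtColor(im,cv2.COLOR_BGR2HSV)
m=((hv[...,1]<70)&(hv[...,2]>110)).astype(np.float32)[190:254,256:320]
def cost(p):
    x,y,a,w=p
    P=[(place(circ(.006,.008,.032),0,0,0,0)+0,1)]
    parts=[]
    for s in(1,-1):
        parts.append((place(place(circ(.006,.008,.032),-.0245,s*.0424,0,0),x,y,0,a),1))
        parts.append((place(box(.044,.066,s*.012,s*(.012+w),.008,.052),x,y,0,a),1))
    return np.abs(render("top",parts,np.array([256,190]),(64,64))[0]-m).sum()
p0=[.4405,.042,.13,.014]
r=min((minimize(cost,np.array(p0)+d,method="Nelder-Mead",options=dict(initial_simplex=np.array(p0)+d+np.r_[np.zeros((1,4)),np.diag([.006,.006,.1,.006])],xatol=1e-4,fatol=.05)) for d in ([0]*4,[.004,0,0,0],[-.004,.003,0,0],[0,-.003,.05,0])),key=lambda r:r.fun)
print("nest",np.round(r.x,4),r.fun,m.sum())
# tray
h=cv2.cvtColor(im,cv2.COLOR_BGR2GRAY)
uv=np.array([(527,214),(664,414),(594,171),(735,374)])*.64
L=np.array([[-.067,.2085,.014],[-.067,-.2085,.014],[.067,.2085,.045],[.067,-.2085,.045]])
from scipy.optimize import least_squares
f=lambda p:(proj("top",place(L,p[0],p[1],0,p[2]))-uv).ravel()
t=least_squares(f,[.5,-.25,-.5]); print("tray",np.round(t.x,4),np.round(t.fun,1))
t=t.x
o=im.copy()
def pl(P): cv2.polylines(o,[np.round(proj("top",P)*16).astype(np.int32)],True,(0,255,255),1,cv2.LINE_AA,4)
sq=lambda x0,x1,y0,y1,z:np.array([[x0,y0,z],[x1,y0,z],[x1,y1,z],[x0,y1,z]])
pl(place(sq(-.067,.067,-.2085,.2085,.0),*t[:2],0,t[2])); pl(place(sq(.062,.067,-.2085,.2085,.045),*t[:2],0,t[2]))
for yy in(-.1545,-.0515,.0515,.1545):
    s=place(np.array([[-.009,yy,0]]),*t[:2],0,t[2])[0]; print("stall",yy,np.round(s,4)); pl(place(circ(.038,.004,.004)[:32],*s[:2],0,0)); pl(place(sq(-.062,.062,yy-.049,yy+.049,.014),*t[:2],0,t[2]))
pl(place(circ(.038,.008,.008)[:32],*r.x[:2],0,0))
for s in(1,-1): pl(place(sq(.044,.066,s*.012,s*(.012+r.x[3]),.052),*r.x[:2],0,r.x[2])); pl(place(place(circ(.006,.032,.032)[:32],-.0245,s*.0424,0,0),*r.x[:2],0,r.x[2]))
cv2.imwrite("pics/c5.png",cv2.resize(o[95:280,250:490],(780,601))[:600])
E
python3 m3.py
```

```text
nest [0.4418 0.0418 0.1441 0.0147] 42.5625 158.0
tray [ 0.5425 -0.2736 -1.043 ] [-0.7 -0.9 -0.6  1.7 -0.5 -1.2  1.7  0. ]
stall -0.1545 [ 0.4045 -0.3436  0.    ]
stall -0.0515 [ 0.4935 -0.2917  0.    ]
stall 0.0515 [ 0.5824 -0.2399  0.    ]
stall 0.1545 [ 0.6714 -0.188   0.    ]
```

View pics/c5.png

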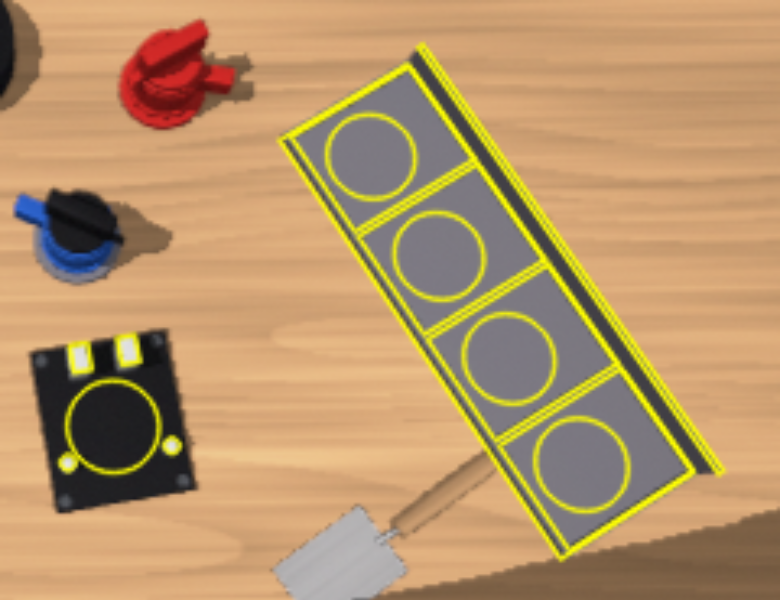

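The overlays fit well: nest at (0.442, 0.042), yaw 0.14, and tray yaw -1.043 with stalls centred. I'll start with the hub nearest the nest, C. A pose helper first, then the yaw.

```bash
cat > go.py <<'E'
import sys, numpy as np
from rig import bot
from scipy.spatial.transform import Rotation as R
s=bot.get_state(); M=R.from_quat(np.roll(s["tcp_rot"],-1)).as_matrix()
psi=np.arctan2(M[1,0],M[0,0]); p=np.array(s["eef_pos"])
print("t",round(s["clock"],2),"tcp",np.round(p,4),"psi",round(psi,3),"j6",round(s["joints"][5],3),"tilt",np.round(M[2],3),"F",np.round(s["contact_force"],1),"Mz",np.round(s["moment"],2),"grip",round(s["grip_width"],3))
# args: x y z psi -> shift in tool axes (cm) and yaw (deg, via joint-6-preserving branch given by user)
if len(sys.argv)>4:
    x,y,z,a=map(float,sys.argv[1:5]); d=M.T@(np.array([x,y,z])-p)*100
    print("shift",np.round(d,2),"yaw",round(np.degrees((psi-a+np.pi)%(2*np.pi)-np.pi),1))
E
python3 -m creep '[[[0,0,0,-7.1],[0,0,0,-14.2],[0,0,0,-21.3],[0,0,0,-28.4],[0,0,0,-35.5],[0,0,0,-42.6],[0,0,0,-49.7],[0,0,0,-56.8],[0,0,0,-63.9],[0,0,0,-71]]]' 0.6 60
python3 -m creep '[[[0,0,0,-71],[0,0,0,-71],[0,0,0,-71],[0,0,0,-71],[0,0,0,-71],[0,0,0,-71],[0,0,0,-71],[0,0,0,-71],[0,0,0,-71],[0,0,0,-71]]]'
python3 go.py .600 .0645 .25 2.64
```

```text
clock: 1.43
eef_pos: [0.1409, -0.5057, 0.3039]
tcp_rot: [-0.0, 1.0, -0.027, -0.0]
contact_force: [0.1, 0.2, 0.1]
grip_width: 0.599
clock: 2.27
eef_pos: [0.1409, -0.5057, 0.3039]
tcp_rot: [0.0, 0.829, 0.559, -0.0]
contact_force: [0.5, 0.6, -0.7]
grip_width: 0.595
t 2.27 tcp [ 0.1409 -0.5057  0.3039] psi 1.186 j6 -1.053 tilt [-0.  0. -1.] F [ 0.5  0.6 -0.7] Mz [-0.02 -0.05  0.01] grip 0.595
shift [70.09 21.12  5.39] yaw -83.3
```

```bash
python3 -m creep '[[[3.5,1,0,0],[7,2.1,0,0],[10.5,3.1,0,0],[14,4.2,0,0],[17.5,5.3,0,0],[21,6.3,0,0],[24.5,7.4,0,0],[28,8.4,0,0],[31.5,9.5,0,0],[35,10.5,0,0]]]'
python3 -m creep '[[[3.5,1,0,-7],[7,2.1,0,-14],[10.5,3.1,0,-21],[14,4.2,0,-28],[17.5,5.3,0,-35],[21,6.3,0,-42],[24.5,7.4,0,-49],[28,8.4,0,-56],[31.5,9.5,0,-63],[35,10.6,0,-70]]]'
python3 go.py .600 .0645 .25 2.64
```

```text
clock: 3.1
eef_pos: [0.3725, -0.2208, 0.3042]
tcp_rot: [0.0, 0.831, 0.556, 0.0]
contact_force: [0.3, -1.2, -0.3]
grip_width: 0.595
clock: 3.93
eef_pos: [0.6039, 0.0626, 0.3039]
tcp_rot: [0.0, 0.359, 0.933, 0.0]
contact_force: [1.2, -0.6, -0.6]
grip_width: 0.598
t 3.93 tcp [0.6039 0.0626 0.3039] psi 2.407 j6 -0.854 tilt [-0.  0. -1.] F [ 1.2 -0.6 -0.6] Mz [-0.02 -0.09  0.02] grip 0.598
shift [ 0.42 -0.12  5.39] yaw -13.3
```

```bash
python3 -m creep '[[[0.4,-0.1,0,-7],[0.4,-0.1,3,-13.3],[0.4,-0.1,6,-13.3],[0.4,-0.1,9,-13.3],[0.4,-0.1,11,-13.3],[0.4,-0.1,12.5,-13.3],[0.4,-0.1,13.5,-13.3],[0.4,-0.1,14.5,-13.3],[0.4,-0.1,15.2,-13.3],[0.4,-0.1,15.7,-13.3]]]'
python3 -m creep '[[[0,0,0,0],[0,0,0,0],[0,0,0,0],[0,0,0,0],[0,0,0,0],[0,0,0,0]]]' 0 60
python3 go.py .600 .0645 .147 2.64
```

```text
clock: 4.77
eef_pos: [0.5996, 0.0628, 0.1466]
tcp_rot: [0.0, 0.251, 0.968, 0.0]
contact_force: [-0.4, -0.3, -0.2]
grip_width: 0.597
clock: 5.27
eef_pos: [0.5999, 0.0628, 0.1476]
tcp_rot: [0.001, 0.251, 0.968, 0.0]
contact_force: [0.2, -0.2, 4.2]
grip_width: 0.175
t 5.27 tcp [0.5999 0.0628 0.1476] psi 2.633 j6 -1.079 tilt [-0.001  0.001 -1.   ] F [ 0.2 -0.2  4.2] Mz [-0.01  0.08 -0.  ] grip 0.175
shift [0.07 0.16 0.06] yaw -0.4
```

```bash
python3 -m creep '[[[0,0,-2,0],[0,0,-5,0],[0,0,-8,0],[0,0,-10,0],[0,0,-10,7],[0,0,-10,14],[0,0,-10,21],[0,0,-10,28],[0,0,-10,35],[0,0,-10,42]]]'
python3 -m creep '[[[0,0,0,7],[0,0,0,14],[0,0,0,17],[0,0,0,17]]]'
python3 go.py .4418 .0418 .2476 1.603
```

```text
clock: 6.1
eef_pos: [0.5991, 0.0628, 0.2466]
tcp_rot: [-0.0, 0.584, 0.812, -0.0]
contact_force: [-0.1, 0.2, -1.8]
grip_width: 0.177
clock: 6.43
eef_pos: [0.5991, 0.0628, 0.2466]
tcp_rot: [-0.0, 0.696, 0.718, -0.0]
contact_force: [-0.4, 0.2, -2.9]
grip_width: 0.177
t 6.43 tcp [0.5991 0.0628 0.2466] psi 1.601 j6 -0.047 tilt [-0.    -0.001 -1.   ] F [-0.4  0.2 -2.9] Mz [0.05 0.02 0.  ] grip 0.177
shift [ -1.62 -15.79  -0.09] yaw -0.1
```

```bash
python3 -m creep '[[[-0.3,-3,0,0],[-0.6,-6,0,0],[-1,-9,0,0],[-1.3,-12,0,0],[-1.5,-14,0,0],[-1.6,-15.2,0,0],[-1.6,-15.8,0,0],[-1.6,-15.8,0,0],[-1.6,-15.8,0,0]]]'
cat > held.py <<'E'
import sys
from h import *
tag,zb,tab,nose=sys.argv[1],*map(float,sys.argv[2:5])   # tag, hub bottom z, tab guess, nose guess
ims=shots(tag); p0=bot.get_state()["eef_pos"]
def f(cams): 
    p,c=fit(ims,p0[0],p0[1],zb,tab,nose,cams); print(cams,np.round(p,4),"nut",round((3.8-(p[3]-p[2]))%6.283,2),round(c)); return p
p=f(("top",)); q=f(("top","scene")); print("tcp",np.round(p0,4))
c=[]
for n in ims:
    im=cv2.resize(ims[n],None,fx=1,fy=1); o=im.copy(); overlay(o,n,*p,zb); k=np.round(proj(n,[[p0[0],p0[1],zb+.05]])[0]).astype(int)-30
    c+=[cv2.resize(i[k[1]:k[1]+60,k[0]:k[0]+60],(200,200),interpolation=cv2.INTER_CUBIC) for i in(im,o)]
cv2.imwrite(f"pics/{tag}_v.png",np.hstack(c))
E
python3 held.py n1 .1 .137 3.17; python3 go.py
```

```text
clock: 7.18
eef_pos: [0.4427, 0.0416, 0.2472]
tcp_rot: [0.0, 0.695, 0.719, 0.0]
contact_force: [-0.7, 0.4, -2.4]
grip_width: 0.179
('top',) [ 0.5491 -0.0049 -1.1699  3.8999] nut 5.01 80
('top', 'scene') [0.4429 0.0386 0.1096 3.1554] nut 0.75 862
tcp [0.4431 0.0417 0.247 ]
t 7.28 tcp [0.4431 0.0417 0.247 ] psi 1.604 j6 -0.104 tilt [-0.     0.001 -1.   ] F [ 0.5 -1.4 -2.7] Mz [ 0.04  0.03 -0.03] grip 0.176
```

View pics/n1_v.png

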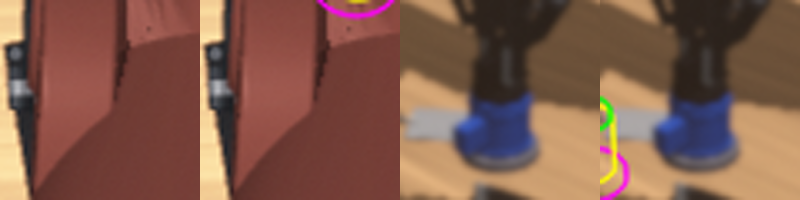

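```bash
cat >> h.py <<'E'
def scenefit(im,x,y,z,a,dz=0):
    "blue-only fit in the scene view: x,y,tab at known bottom height"
    n="scene"; c=np.round(proj(n,[[x,y,z+.04]])[0]).astype(int)-32; g=np.hypot(*(np.mgrid[:64,:64]-32))<26
    O=classes(im,1.2)[0,c[1]:c[1]+64,c[0]:c[0]+64]*g
    def cost(p):
        P=hub(*p,0,z); P=[(circ(.038,-.02,0)*0+[p[0],p[1],z],3),P[0]]+sorted(P[1:3],key=lambda q:-np.linalg.norm(q[0].mean(0)-I[n]["position"]))+[(place(circ(.026,.063,.105),p[0],p[1],z,0),2)]
        return np.abs(render(n,P,c,(64,64))[0]*g-O).sum()
    r=min((minimize(cost,(x,y,a+d),method="Nelder-Mead",options=dict(initial_simplex=np.array((x,y,a+d))+np.r_[np.zeros((1,3)),np.diag([.008,.008,.25])],xatol=1e-4,fatol=.05)) for d in(-.2,0,.2)),key=lambda r:r.fun)
    return r.x,r.fun
E
python3 - <<'E'
from h import *
print(scenefit(cv2.imread("pics/n1_scene.png"),.4447,.0417,.0994,.137))
im=cv2.imread("pics/scene0.png")
for q in((.466,.390,5.53),(.4856,.2635,4.885),(.6,.0645,1.167)): print(q,scenefit(im,q[0],q[1],0,q[2]))
E
```

```text
(array([0.44222981, 0.0390037 , 0.14671917]), np.float64(60.8125))
(0.466, 0.39, 5.53) (array([0.46677086, 0.39203307, 5.56800491]), np.float64(96.625))
(0.4856, 0.2635, 4.885) (array([0.48504592, 0.26354989, 4.65045078]), np.float64(103.75))
(0.6, 0.0645, 1.167) (array([0.59959533, 0.06389163, 1.18441922]), np.float64(58.5))
```

```bash
python3 -m creep '[[[0.05,-0.1,0,0],[0.05,-0.1,1,0],[0.05,-0.1,2.5,0],[0.05,-0.1,4,0],[0.05,-0.1,5,0],[0.05,-0.1,5.7,0],[0.05,-0.1,6.4,0],[0.05,-0.1,7,0],[0.05,-0.1,7.5,0],[0.05,-0.1,8,0]]]'
python3 -m creep '[[[0,0,0.4,0],[0,0,0.8,0],[0,0,1.0,0],[0,0,1.0,0]]]'
python3 go.py
python3 - <<'E'
from h import *
im=bot.camera("scene"); cv2.imwrite("pics/n1b.png",im); print(scenefit(im,.4418,.0418,.009,.137))
k=np.round(proj("scene",[[.4418,.0418,.04]])[0]).astype(int); cv2.imwrite("pics/n1c.png",cv2.resize(im[k[1]-45:k[1]+30,k[0]-50:k[0]+50],(600,450),interpolation=cv2.INTER_CUBIC))
E
```

```text
clock: 8.12
eef_pos: [0.4393, 0.0425, 0.1673]
tcp_rot: [-0.001, 0.695, 0.719, -0.001]
contact_force: [-4.0, 1.4, -2.8]
grip_width: 0.175
clock: 8.45
eef_pos: [0.4412, 0.0422, 0.1567]
tcp_rot: [-0.0, 0.695, 0.719, 0.0]
contact_force: [-1.9, 2.1, -1.8]
grip_width: 0.172
t 8.45 tcp [0.4412 0.0422 0.1567] psi 1.604 j6 -0.103 tilt [ 0.  0. -1.] F [-1.9  2.1 -1.8] Mz [0.39 0.42 0.14] grip 0.172
(array([0.43711925, 0.03853158, 0.09926722]), np.float64(74.0))
```

View pics/n1c.png

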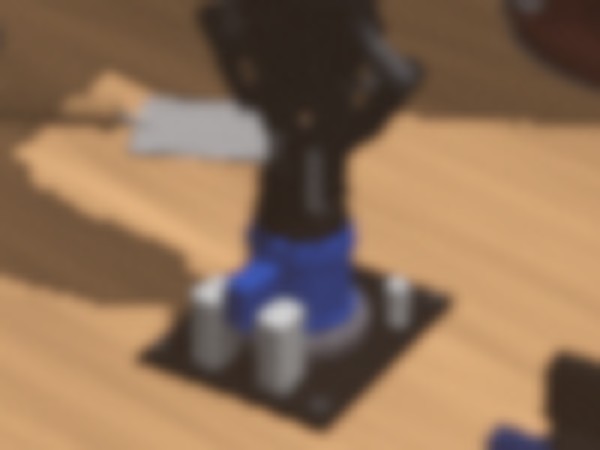

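Seated: the tab is between the prongs. Now turn it clockwise.

```bash
python3 -m creep '[[[0,0,0,6],[0,0,0,12],[0,0,0,18],[0,0,0,24],[0,0,0,30],[0,0,0,36],[0,0,0,42],[0,0,0,48],[0,0,0,54],[0,0,0,60]]]' 0 90; python3 go.py
python3 -m creep '[[[0,0,0,6],[0,0,0,12],[0,0,0,18],[0,0,0,24],[0,0,0,30],[0,0,0,36],[0,0,0,42],[0,0,0,48],[0,0,0,54],[0,0,0,60]]]';python3 go.py
python3 -m creep '[[[0,0,0,6],[0,0,0,12],[0,0,0,18],[0,0,0,24],[0,0,0,30],[0,0,0,36],[0,0,0,41],[0,0,0,41]]]'; python3 go.py
```

```text
clock: 9.33
eef_pos: [0.4418, 0.0422, 0.1572]
tcp_rot: [-0.0, 0.962, 0.272, 0.001]
contact_force: [0.6, 2.8, -2.1]
grip_width: 0.173
t 9.33 tcp [0.4418 0.0422 0.1572] psi 0.551 j6 0.95 tilt [ 0.002  0.    -1.   ] F [ 0.6  2.8 -2.1] Mz [ 0.67 -0.18  0.12] grip 0.173
clock: 10.17
eef_pos: [0.4423, 0.0429, 0.1573]
tcp_rot: [-0.002, 0.969, -0.245, 0.001]
contact_force: [2.7, 5.6, -3.0]
grip_width: 0.176
t 10.17 tcp [0.4423 0.0429 0.1573] psi -0.496 j6 1.997 tilt [ 0.001 -0.004 -1.   ] F [ 2.7  5.6 -3. ] Mz [ 1.77 -0.64  0.11] grip 0.176
clock: 10.83
eef_pos: [0.4416, 0.042, 0.1572]
tcp_rot: [-0.0, 0.822, -0.569, 0.001]
contact_force: [0.7, 0.3, -3.4]
grip_width: 0.171
t 10.83 tcp [0.4416 0.042  0.1572] psi -1.211 j6 2.711 tilt [ 0.001 -0.001 -1.   ] F [ 0.7  0.3 -3.4] Mz [ 0.02 -0.01 -0.05] grip 0.171
```

```bash
python3 -m creep '[[[0,0,0,0],[0,0,0,0],[0,0,0,0],[0,0,-1,0],[0,0,-3,0],[0,0,-5,0],[0,0,-5,-7],[0,0,-5,-14],[0,0,-5,-21],[0,0,-5,-28]]]' 0.55
python3 -m creep '[[[0,0,0,-7],[0,0,0,-14],[0,0,0,-21],[0,0,0,-28],[0,0,0,-35],[0,0,0,-42],[0,0,0,-49],[0,0,0,-56],[0,0,0,-63],[0,0,0,-70]]]'
python3 -m creep '[[[0,0,0,-7],[0,0,0,-14],[0,0,0,-21],[0,0,0,-28],[0,0,0,-35],[0,0,0,-42],[0,0,0,-49],[0,0,0,-56],[0,0,0,-63],[0,0,0,-70]]]'
python3 -m creep '[[[0,0,1.5,-7],[0,0,3,-12],[0,0,4.3,-12],[0,0,5.05,-12],[0,0,5.05,-12]]]'
python3 -m creep '[[[0,0,0,0],[0,0,0,0],[0,0,0,0],[0,0,0,0],[0,0,0,0],[0,0,0,0]]]' 0 90; python3 go.py
```

```text
clock: 11.67
eef_pos: [0.4412, 0.042, 0.2072]
tcp_rot: [0.0, 0.938, -0.348, 0.0]
contact_force: [0.3, -0.7, 0.4]
grip_width: 0.551
clock: 12.5
eef_pos: [0.4411, 0.042, 0.207]
tcp_rot: [0.0, 0.967, 0.253, 0.0]
contact_force: [-0.3, 0.6, 0.3]
grip_width: 0.549
clock: 13.33
eef_pos: [0.4411, 0.042, 0.207]
tcp_rot: [0.0, 0.647, 0.762, 0.0]
contact_force: [0.8, 0.3, 0.1]
grip_width: 0.55
clock: 13.75
eef_pos: [0.4402, 0.0421, 0.1553]
tcp_rot: [-0.001, 0.567, 0.824, -0.001]
contact_force: [-1.0, 0.8, 0.0]
grip_width: 0.553
clock: 14.25
eef_pos: [0.4416, 0.0421, 0.1573]
tcp_rot: [0.001, 0.567, 0.824, 0.0]
contact_force: [-0.8, -0.2, 7.5]
grip_width: 0.172
t 14.25 tcp [0.4416 0.0421 0.1573] psi 1.935 j6 -0.434 tilt [-0.001  0.001 -1.   ] F [-0.8 -0.2  7.5] Mz [-0.11  0.24  0.03] grip 0.172
```

```bash
python3 -m creep '[[[0,0,0,4],[0,0,0,8],[0,0,0,12],[0,0,0,12]]]' 0 90; python3 go.py
python3 -m creep '[[[0,0,0,3],[0,0,0,3]]]'; python3 go.py
python3 -m creep '[[[0,0,0,3],[0,0,0,3]]]'; python3 go.py
python3 -m creep '[[[0,0,0,3],[0,0,0,3]]]'; python3 go.py
python3 -m creep '[[[0,0,0,3],[0,0,0,3]]]'; python3 go.py
```

```text
clock: 14.58
eef_pos: [0.442, 0.0417, 0.1573]
tcp_rot: [0.001, 0.652, 0.759, 0.0]
contact_force: [0.7, -1.2, 6.0]
grip_width: 0.17
t 14.58 tcp [0.442  0.0417 0.1573] psi 1.722 j6 -0.222 tilt [-0.001  0.002 -1.   ] F [ 0.7 -1.2  6. ] Mz [-0.4  -0.04  0.03] grip 0.17
clock: 14.75
eef_pos: [0.442, 0.0417, 0.1573]
tcp_rot: [0.001, 0.671, 0.742, 0.0]
contact_force: [0.2, -2.2, 7.0]
grip_width: 0.171
t 14.75 tcp [0.442  0.0417 0.1573] psi 1.672 j6 -0.171 tilt [-0.001  0.002 -1.   ] F [ 0.2 -2.2  7. ] Mz [-0.64 -0.03  0.01] grip 0.171
clock: 14.92
eef_pos: [0.4421, 0.0419, 0.1573]
tcp_rot: [0.001, 0.69, 0.724, 0.001]
contact_force: [0.9, -0.5, 6.0]
grip_width: 0.169
t 14.92 tcp [0.4421 0.0419 0.1573] psi 1.62 j6 -0.119 tilt [-0.001  0.002 -1.   ] F [ 0.9 -0.5  6. ] Mz [-0.33 -0.12  0.06] grip 0.169
clock: 15.08
eef_pos: [0.4422, 0.0424, 0.1573]
tcp_rot: [0.001, 0.708, 0.706, 0.001]
contact_force: [1.2, 1.3, 5.7]
grip_width: 0.173
t 15.08 tcp [0.4422 0.0424 0.1573] psi 1.569 j6 -0.068 tilt [ 0.001  0.003 -1.   ] F [1.2 1.3 5.7] Mz [ 0.26 -0.3   0.88] grip 0.173
clock: 15.25
eef_pos: [0.4424, 0.0427, 0.1573]
tcp_rot: [0.001, 0.726, 0.688, 0.002]
contact_force: [2.4, 4.1, 5.5]
grip_width: 0.173
t 15.25 tcp [0.4424 0.0427 0.1573] psi 1.518 j6 -0.016 tilt [ 0.002  0.003 -1.   ] F [2.4 4.1 5.5] Mz [ 0.65 -0.54  1.78] grip 0.173
```

The moment rose to 1.8 N m at the hard stop, so the nut is locked. I'll back off the twist, lift and check.

```bash
python3 -m creep '[[[0,0,0,-4],[0,0,0,-4],[0,0,-1,-4],[0,0,-3,-4],[0,0,-6,-4],[0,0,-9,-4],[0,0,-9,-4],[0,0,-9,-4]]]' 0 70; python3 go.py
python3 - <<'E'
from h import *
im=bot.camera("scene"); cv2.imwrite("pics/n1d.png",im); print(scenefit(im,.442,.042,.099,.1))
E
python3 go.py .6714 -.188 .247 .45
```

```text
clock: 15.92
eef_pos: [0.4416, 0.042, 0.2474]
tcp_rot: [0.001, 0.701, 0.713, 0.001]
contact_force: [-0.0, -0.5, -2.8]
grip_width: 0.168
t 15.92 tcp [0.4416 0.042  0.2474] psi 1.587 j6 -0.087 tilt [-0.     0.003 -1.   ] F [-0.  -0.5 -2.8] Mz [-0.06 -0.03 -0.01] grip 0.168
(array([0.43085015, 0.04382319, 0.0798663 ]), np.float64(65.75))
t 15.97 tcp [0.4408 0.0421 0.2462] psi 1.587 j6 -0.086 tilt [-0.  0. -1.] F [-0.1  0.1 -2.8] Mz [ 0.03  0.03 -0.03] grip 0.172
shift [-23.37  22.69  -0.07] yaw 65.1
```

```bash
python3 go.py .675 -.194 .247 .495; python3 -m creep '[[[-1.5,1.5,0,3],[-4.2,4.1,0,9],[-6.9,6.8,0,16],[-9.6,9.5,0,23],[-12.3,12.1,0,30],[-15,14.7,0,37],[-17.7,17.2,0,44],[-20.3,19.7,0,50],[-22.5,21.8,0,56],[-24,23.1,0,62.5]]]'
python3 -m creep '[[[0,0,0,0],[0,0,0,0]]]'; python3 go.py .675 -.194 .247 .495
python3 - <<'E'
from h import *
im=bot.camera("scene"); cv2.imwrite("pics/t1.png",im); print(scenefit(im,.671,-.188,.099,-1.043))
E
```

```text
t 15.97 tcp [0.4408 0.0421 0.2462] psi 1.587 j6 -0.086 tilt [-0.  0. -1.] F [-0.1  0.1 -2.8] Mz [ 0.03  0.03 -0.03] grip 0.172
shift [-23.98  23.04  -0.07] yaw 62.6
clock: 16.8
eef_pos: [0.6764, -0.1965, 0.2432]
tcp_rot: [-0.001, 0.97, 0.242, -0.001]
contact_force: [-0.7, 0.4, -2.8]
grip_width: 0.171
clock: 16.97
eef_pos: [0.675, -0.1949, 0.2433]
tcp_rot: [-0.001, 0.969, 0.245, -0.002]
contact_force: [-1.1, 0.3, -2.2]
grip_width: 0.166
t 16.97 tcp [ 0.675  -0.1949  0.2433] psi 0.495 j6 0.69 tilt [-0.003 -0.003 -1.   ] F [-1.1  0.3 -2.2] Mz [0.08 0.   0.02] grip 0.166
shift [ 0.04 -0.08 -0.37] yaw 0.0
(array([ 0.67163136, -0.17766592, -1.16950163]), np.float64(74.375))
```

```bash
python3 - <<'E'
from h import *
im=cv2.imread("pics/t1.png"); o=im.copy(); overlay(o,"scene",.6716,-.1777,-1.17,-1.17,.095)
o2=im.copy(); overlay(o2,"scene",.671,-.188,-1.043,-1.043,.095)
k=np.round(proj("scene",[[.671,-.188,.14]])[0]).astype(int); f=lambda i:cv2.resize(i[k[1]-35:k[1]+35,k[0]-25:k[0]+25],(260,364),interpolation=cv2.INTER_CUBIC)
cv2.imwrite("pics/t1v.png",np.hstack([f(im),f(o),f(o2)]))
E
```

```text
(no output)
```

View pics/t1v.png

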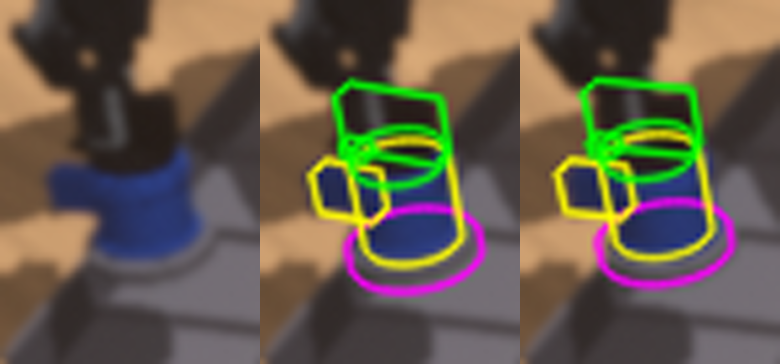

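The view shows the hub pitched a little in the grip, so I'll lower it gently until it makes contact and let the foot right it on release.

```bash
python3 -m creep '[[[0,0.4,1,0],[0,0.4,3,0],[0,0.4,5,0],[0,0.4,6.5,0],[0,0.4,7.5,0],[0,0.4,8.2,0],[0,0.4,8.2,0]]]'; python3 go.py
python3 -m creep '[[[0,0,0.2,0],[0,0,0.3,0],[0,0,0.3,0]]]'; python3 go.py
python3 -m creep '[[[0,0,0.2,0],[0,0,0.3,0],[0,0,0.3,0]]]'; python3 go.py
python3 - <<'E'
from h import *
im=bot.camera("scene"); cv2.imwrite("pics/t1b.png",im); print(scenefit(im,.671,-.188,.005,-1.043))
E
```

```text
clock: 17.6
eef_pos: [0.6766, -0.1972, 0.1628]
tcp_rot: [-0.001, 0.969, 0.246, -0.001]
contact_force: [0.1, 0.4, -2.3]
grip_width: 0.172
t 17.6 tcp [ 0.6766 -0.1972  0.1628] psi 0.496 j6 0.687 tilt [-0.002 -0.002 -1.   ] F [ 0.1  0.4 -2.3] Mz [-0.    0.01 -0.06] grip 0.172
clock: 17.85
eef_pos: [0.6779, -0.198, 0.1622]
tcp_rot: [0.0, 0.969, 0.245, 0.001]
contact_force: [-0.3, 0.0, -2.3]
grip_width: 0.173
t 17.85 tcp [ 0.6779 -0.198   0.1622] psi 0.495 j6 0.688 tilt [ 0.001  0.001 -1.   ] F [-0.3  0.  -2.3] Mz [ 0.03 -0.03 -0.03] grip 0.173
clock: 18.1
eef_pos: [0.6775, -0.1979, 0.1584]
tcp_rot: [0.0, 0.97, 0.245, -0.0]
contact_force: [-0.7, -0.5, -2.2]
grip_width: 0.172
t 18.1 tcp [ 0.6775 -0.1979  0.1584] psi 0.495 j6 0.688 tilt [-0.  0. -1.] F [-0.7 -0.5 -2.2] Mz [-0.01  0.01 -0.02] grip 0.172
(array([ 0.66878147, -0.19306193, -1.11652705]), np.float64(68.75))
```

```bash
python3 -m creep '[[[0,0,0.2,0],[0,0,0.4,0],[0,0,0.4,0]]]'; python3 -m creep '[[[0,0,0.2,0],[0,0,0.2,0]]]'; python3 go.py;  python3 -m creep '[[[0,0,0.2,0],[0,0,0.2,0]]]'; python3 go.py
```

```text
clock: 18.4
eef_pos: [0.6773, -0.1978, 0.1539]
tcp_rot: [-0.0, 0.97, 0.245, -0.0]
contact_force: [-0.5, 0.8, -3.0]
grip_width: 0.172
clock: 18.57
eef_pos: [0.6777, -0.1979, 0.1534]
tcp_rot: [0.0, 0.969, 0.245, 0.0]
contact_force: [-1.2, 0.6, 5.0]
grip_width: 0.167
t 18.57 tcp [ 0.6777 -0.1979  0.1534] psi 0.495 j6 0.688 tilt [ 0.     0.001 -1.   ] F [-1.2  0.6  5. ] Mz [ 0.13  0.4  -0.02] grip 0.167
clock: 18.73
eef_pos: [0.6779, -0.198, 0.1532]
tcp_rot: [0.001, 0.969, 0.245, 0.001]
contact_force: [-6.4, 1.6, 18.0]
grip_width: 0.168
t 18.73 tcp [ 0.6779 -0.198   0.1532] psi 0.495 j6 0.688 tilt [ 0.001  0.002 -1.   ] F [-6.4  1.6 18. ] Mz [0.56 1.43 0.07] grip 0.168
```

```bash
python3 -m creep '[[[0,0,-0.3,0],[0,0,-0.3,0]]]'; python3 -m creep '[[[0,0,0,0],[0,0,0,0],[0,0,0,0],[0,0,0,0],[0,0,-2,0],[0,0,-5,0],[0,0,-9,0],[0,0,-13,0],[0,0,-13,0]]]' 0.5; python3 go.py .4856 .2635 .30 0
```

```text
clock: 18.9
eef_pos: [0.6779, -0.198, 0.1543]
tcp_rot: [0.0, 0.969, 0.245, 0.001]
contact_force: [-0.3, 1.0, -2.4]
grip_width: 0.172
clock: 19.65
eef_pos: [0.68, -0.1988, 0.2924]
tcp_rot: [0.004, 0.969, 0.245, 0.005]
contact_force: [0.9, -1.1, 1.4]
grip_width: 0.502
t 19.65 tcp [ 0.68   -0.1988  0.2924] psi 0.495 j6 0.688 tilt [ 0.008  0.009 -1.   ] F [ 0.9 -1.1  1.4] Mz [-0.03 -0.1  -0.02] grip 0.502
shift [  4.87 -49.91  -1.19] yaw 28.4
```

```bash
python3 - <<'E'
from h import *
ims=shots("s2")
for x,y,a,w in((.466,.390,5.53,9.2),(.4856,.2635,4.885,8.1)):
    for cams in(("top",),("top","scene")):
        p,c=fit(ims,x,y,0,a,w,cams); print(cams,np.round(p,4),round((3.8-(p[3]-p[2]))%6.283,2),round(c))
print(scenefit(ims["scene"],.671,-.19,.004,-1.043))
o=ims["scene"]; k=np.round(proj("scene",[[.671,-.188,.06]])[0]).astype(int)
cv2.imwrite("pics/s2v.png",np.hstack([cv2.resize(o[k[1]-35:k[1]+35,k[0]-35:k[0]+35],(350,350),interpolation=cv2.INTER_CUBIC),cv2.resize(ims["top"],(450,350))]))
E
```

```text
('top',) [0.4662 0.3908 5.5018 9.1162] 0.19 148
('top', 'scene') [0.4656 0.3892 5.5653 9.2109] 0.15 384
('top',) [0.4861 0.2638 4.8552 8.1496] 0.51 134
('top', 'scene') [0.4855 0.2631 4.8667 8.0309] 0.64 391
(array([ 0.67125006, -0.18978581, -1.07754903]), np.float64(67.625))
```

View pics/s2v.png

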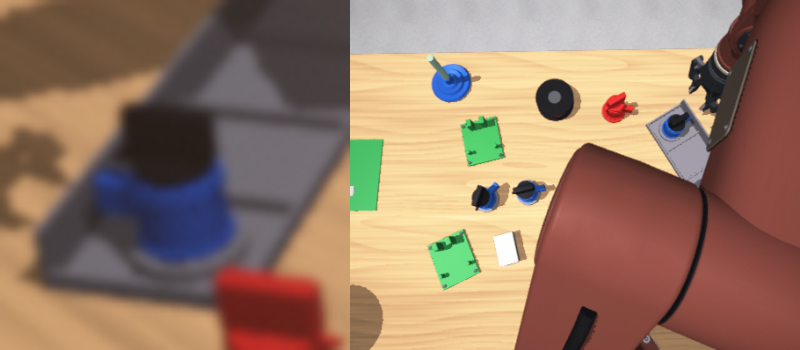

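Hub C stands upright in the far stall with its tab to the tall wall, and A and B haven't moved. Next is hub B.

```bash
python3 go.py .486 .2635 .29 .236
python3 -m creep '[[[0.5,-3,0,1],[1,-7,0,3],[1.3,-11,0,5],[1.7,-15,0,7],[2,-19,0,9],[2.4,-23,0,11],[2.8,-27,0,13],[3.2,-31,0,15],[3.6,-35,0,15],[4,-39,0,15]]]' 0.6
python3 go.py .486 .2635 .20 .236
```

```text
t 19.75 tcp [ 0.6785 -0.1982  0.2855] psi 0.495 j6 0.688 tilt [ 0.003  0.003 -1.   ] F [-1.1 -1.4 -2.1] Mz [-0.01  0.08  0.04] grip 0.506
shift [  5.01 -49.77  -0.59] yaw 14.9
clock: 20.58
eef_pos: [0.5256, 0.1657, 0.282]
tcp_rot: [0.0, 0.993, 0.116, -0.001]
contact_force: [0.9, 1.2, -0.6]
grip_width: 0.601
t 20.58 tcp [0.5256 0.1657 0.282 ] psi 0.233 j6 1.511 tilt [-0.002 -0.    -1.   ] F [ 0.9  1.2 -0.6] Mz [ 0.06 -0.08  0.03] grip 0.601
shift [ -1.58 -10.43   8.2 ] yaw -0.2
```

```bash
python3 -m creep '[[[-0.5,-3.5,0,0],[-1,-7,0,0],[-1.4,-9.4,2,0],[-1.6,-10.4,5,0],[-1.6,-10.4,8,0],[-1.6,-10.4,8.2,0],[-1.6,-10.4,8.2,0]]]'; python3 go.py .486 .2635 .147 .236
```

```text
clock: 21.17
eef_pos: [0.4861, 0.2612, 0.1994]
tcp_rot: [0.001, 0.993, 0.117, -0.003]
contact_force: [-0.1, 0.7, 0.0]
grip_width: 0.599
t 21.17 tcp [0.4861 0.2612 0.1994] psi 0.234 j6 1.698 tilt [-0.005  0.001 -1.   ] F [-0.1  0.7  0. ] Mz [0.04 0.01 0.05] grip 0.599
shift [ 0.07 -0.23  5.24] yaw -0.1
```

```bash
python3 -m creep '[[[0,-0.1,1.5,0],[0.1,-0.2,3,0],[0.1,-0.2,4.2,0],[0.1,-0.2,5.1,0],[0.1,-0.2,5.1,0],[0.1,-0.2,5.1,0]]]'; python3 -m creep '[[[0,0,0,0],[0,0,0,0],[0,0,0,0],[0,0,0,0],[0,0,0,0],[0,0,0,0]]]' 0 90; python3 go.py
python3 -m creep '[[[0,0,-2,0],[0,0,-5,0],[0,0,-8,0],[0,0,-10,0],[0,0,-10,-7],[0,0,-10,-14],[0,0,-10,-21],[0,0,-10,-28],[0,0,-10,-35],[0,0,-10,-42]]]'; python3 go.py .4418 .0418 .248 1.764
```

```text
clock: 21.67
eef_pos: [0.4888, 0.2637, 0.1511]
tcp_rot: [-0.0, 0.993, 0.116, 0.0]
contact_force: [-0.6, -0.3, 0.2]
grip_width: 0.602
clock: 22.17
eef_pos: [0.4883, 0.264, 0.1507]
tcp_rot: [-0.0, 0.993, 0.117, 0.0]
contact_force: [-1.5, -0.0, 4.0]
grip_width: 0.165
t 22.17 tcp [0.4883 0.264  0.1507] psi 0.234 j6 1.701 tilt [ 0. -0. -1.] F [-1.5 -0.   4. ] Mz [-0.12  0.24  0.02] grip 0.165
clock: 23.0
eef_pos: [0.4881, 0.2639, 0.25]
tcp_rot: [-0.0, 0.884, 0.467, -0.0]
contact_force: [0.1, -0.2, -3.0]
grip_width: 0.17
t 23.0 tcp [0.4881 0.2639 0.25  ] psi 0.972 j6 0.962 tilt [-0.001 -0.    -1.   ] F [ 0.1 -0.2 -3. ] Mz [-0.    0.03 -0.05] grip 0.17
shift [-20.95   8.68   0.21] yaw -45.4
```

```bash
python3 -m creep '[[[-3,1.2,0,-7],[-6,2.5,0,-14],[-9,3.7,0,-21],[-12,5,0,-28],[-15,6.2,0,-35],[-18,7.5,0,-42],[-20,8.3,0,-46],[-21,8.7,0,-46],[-21,8.7,0,-46],[-21,8.7,0,-46]]]'; python3 go.py .4418 .0418 .26 1.779
python3 - <<'E'
from h import *
s=bot.get_state()["eef_pos"]
im=bot.camera("scene"); cv2.imwrite("pics/n2.png",im); print(scenefit(im,.4418,.0418,s[2]-.1507,.137))
E
```

```text
clock: 23.83
eef_pos: [0.4407, 0.0417, 0.2504]
tcp_rot: [-0.0, 0.635, 0.773, 0.0]
contact_force: [1.1, -0.1, -2.6]
grip_width: 0.169
t 23.83 tcp [0.4407 0.0417 0.2504] psi 1.766 j6 -0.267 tilt [ 0.  0. -1.] F [ 1.1 -0.1 -2.6] Mz [-0.03 -0.05 -0.01] grip 0.169
shift [-0.01  0.12 -0.96] yaw -0.7
(array([0.43708086, 0.0386103 , 0.20062021]), np.float64(58.4375))
```

```bash
python3 -m creep '[[[0,0.3,0,1],[0,0.3,1,1],[0,0.3,2.5,1],[0,0.3,4,1],[0,0.3,5,1],[0,0.3,5.7,1],[0,0.3,6.4,1],[0,0.3,7,1],[0,0.3,7.5,1],[0,0.3,7.5,1]]]'; python3 go.py
python3 -m creep '[[[0,0,0.5,0],[0,0,1,0],[0,0,1.5,0],[0,0,1.5,0],[0,0,1.5,0]]]'
python3 go.py
python3 - <<'E'
from h import *
im=bot.camera("scene"); cv2.imwrite("pics/n2b.png",im); print(scenefit(im,.4418,.0418,.009,.137))
k=np.round(proj("scene",[[.4418,.0418,.04]])[0]).astype(int); cv2.imwrite("pics/n2c.png",cv2.resize(im[k[1]-45:k[1]+30,k[0]-50:k[0]+50],(600,450),interpolation=cv2.INTER_CUBIC))
E
```

```text
clock: 24.72
eef_pos: [0.4432, 0.0425, 0.1747]
tcp_rot: [-0.0, 0.64, 0.768, -0.0]
contact_force: [-0.9, 0.4, -2.1]
grip_width: 0.168
t 24.72 tcp [0.4432 0.0425 0.1747] psi 1.752 j6 -0.25 tilt [ 0.    -0.001 -1.   ] F [-0.9  0.4 -2.1] Mz [ 0.01 -0.04 -0.06] grip 0.168
clock: 25.13
eef_pos: [0.4433, 0.0423, 0.1602]
tcp_rot: [-0.0, 0.64, 0.768, -0.0]
contact_force: [-0.1, 0.5, -3.3]
grip_width: 0.172
t 25.13 tcp [0.4433 0.0423 0.1602] psi 1.752 j6 -0.25 tilt [ 0.    -0.001 -1.   ] F [-0.1  0.5 -3.3] Mz [-0.01  0.03  0.05] grip 0.172
(array([0.43507288, 0.03904184, 0.13072623]), np.float64(77.875))
```

View pics/n2c.png

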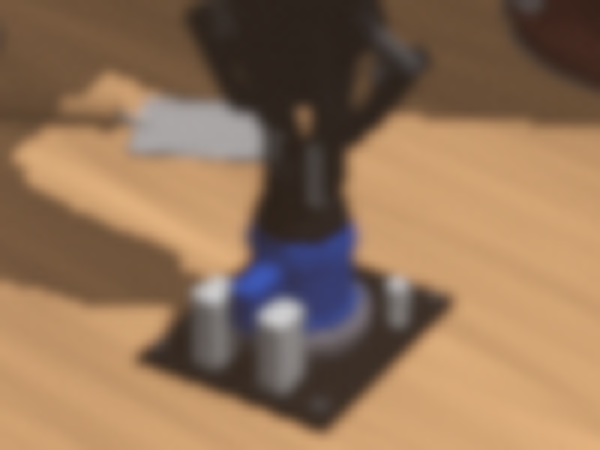

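```bash
python3 -m creep '[[[0,0,0,6],[0,0,0,12],[0,0,0,18],[0,0,0,24],[0,0,0,30],[0,0,0,36],[0,0,0,42],[0,0,0,48],[0,0,0,54],[0,0,0,60]]]' 0 90; python3 go.py
python3 -m creep '[[[0,0,0,6],[0,0,0,12],[0,0,0,18],[0,0,0,24],[0,0,0,30],[0,0,0,36],[0,0,0,42],[0,0,0,48],[0,0,0,54],[0,0,0,60]]]';python3 go.py
python3 -m creep '[[[0,0,0,6],[0,0,0,12],[0,0,0,18],[0,0,0,24],[0,0,0,30],[0,0,0,36],[0,0,0,42],[0,0,0,46],[0,0,0,50],[0,0,0,50]]]'; python3 go.py
```

```text
clock: 26.02
eef_pos: [0.4439, 0.0426, 0.1608]
tcp_rot: [-0.0, 0.939, 0.343, 0.001]
contact_force: [0.4, 2.4, -2.8]
grip_width: 0.168
t 26.02 tcp [0.4439 0.0426 0.1608] psi 0.7 j6 0.802 tilt [ 0.001  0.    -1.   ] F [ 0.4  2.4 -2.8] Mz [ 0.53 -0.15  0.12] grip 0.168
clock: 26.85
eef_pos: [0.4439, 0.0426, 0.1608]
tcp_rot: [-0.0, 0.985, -0.173, 0.0]
contact_force: [1.0, 2.4, -3.0]
grip_width: 0.17
t 26.85 tcp [0.4439 0.0426 0.1608] psi -0.347 j6 1.849 tilt [ 0.001 -0.001 -1.   ] F [ 1.   2.4 -3. ] Mz [ 0.47 -0.15  0.12] grip 0.17
clock: 27.68
eef_pos: [0.4437, 0.0424, 0.1607]
tcp_rot: [-0.0, 0.82, -0.572, 0.0]
contact_force: [-0.1, -0.2, -2.6]
grip_width: 0.173
t 27.68 tcp [0.4437 0.0424 0.1607] psi -1.218 j6 2.72 tilt [-0.    -0.001 -1.   ] F [-0.1 -0.2 -2.6] Mz [0.02 0.02 0.01] grip 0.173
```

```bash
python3 -m creep '[[[0,0,0,0],[0,0,0,0],[0,0,0,0],[0,0,-1,0],[0,0,-3,0],[0,0,-5,0],[0,0,-5,-7],[0,0,-5,-14],[0,0,-5,-21],[0,0,-5,-28]]]' 0.55
python3 -m creep '[[[0,0,0,-7],[0,0,0,-14],[0,0,0,-21],[0,0,0,-28],[0,0,0,-35],[0,0,0,-42],[0,0,0,-49],[0,0,0,-56],[0,0,0,-63],[0,0,0,-70]]]'
python3 -m creep '[[[0,0,0,-7],[0,0,0,-14],[0,0,0,-21],[0,0,0,-28],[0,0,0,-35],[0,0,0,-42],[0,0,0,-49],[0,0,0,-56],[0,0,0,-63],[0,0,0,-70]]]'
python3 -m creep '[[[0,0,1.5,-7],[0,0,3,-12],[0,0,4.3,-12],[0,0,5,-12],[0,0,5,-12],[0,0,5,-12]]]'
python3 -m creep '[[[0,0,0,0],[0,0,0,0],[0,0,0,0],[0,0,0,0],[0,0,0,0],[0,0,0,0]]]' 0 90; python3 go.py
python3 -m creep '[[[0,0,0,3],[0,0,0,6],[0,0,0,9],[0,0,0,9]]]' ; python3 go.py
python3 -m creep '[[[0,0,0,3],[0,0,0,3]]]'; python3 go.py
```

```text
clock: 28.52
eef_pos: [0.4437, 0.0422, 0.2107]
tcp_rot: [-0.0, 0.936, -0.352, 0.0]
contact_force: [-0.2, 0.3, -0.2]
grip_width: 0.545
clock: 29.35
eef_pos: [0.4436, 0.0422, 0.2106]
tcp_rot: [0.0, 0.969, 0.249, 0.0]
contact_force: [0.0, 0.5, 0.4]
grip_width: 0.551
clock: 30.18
eef_pos: [0.4436, 0.0422, 0.2106]
tcp_rot: [0.0, 0.651, 0.759, 0.0]
contact_force: [-0.3, -0.6, -0.6]
grip_width: 0.553
clock: 30.68
eef_pos: [0.4435, 0.0423, 0.1606]
tcp_rot: [-0.0, 0.571, 0.821, -0.0]
contact_force: [0.3, -0.4, 0.3]
grip_width: 0.554
clock: 31.18
eef_pos: [0.444, 0.0424, 0.1612]
tcp_rot: [0.001, 0.571, 0.821, 0.001]
contact_force: [-0.9, 1.2, 5.7]
grip_width: 0.167
t 31.18 tcp [0.444  0.0424 0.1612] psi 1.927 j6 -0.425 tilt [-0.     0.002 -1.   ] F [-0.9  1.2  5.7] Mz [0.24 0.29 0.07] grip 0.167
clock: 31.52
eef_pos: [0.444, 0.0422, 0.1613]
tcp_rot: [0.001, 0.635, 0.773, 0.0]
contact_force: [-1.0, 0.1, 6.3]
grip_width: 0.166
t 31.52 tcp [0.444  0.0422 0.1613] psi 1.766 j6 -0.265 tilt [-0.001  0.001 -1.   ] F [-1.   0.1  6.3] Mz [-0.04  0.24 -0.01] grip 0.166
clock: 31.68
eef_pos: [0.4441, 0.0422, 0.1613]
tcp_rot: [0.001, 0.655, 0.756, 0.0]
contact_force: [-1.3, -0.5, 6.5]
grip_width: 0.171
t 31.68 tcp [0.4441 0.0422 0.1613] psi 1.714 j6 -0.212 tilt [-0.001  0.002 -1.   ] F [-1.3 -0.5  6.5] Mz [-0.17  0.27 -0.01] grip 0.171
```

```bash
python3 -m creep '[[[0,0,0,3],[0,0,0,3]]]'; python3 go.py|head -1
python3 -m creep '[[[0,0,0,3],[0,0,0,3]]]'; python3 go.py|head -1
python3 -m creep '[[[0,0,0,3],[0,0,0,3]]]'; python3 go.py|head -1
```

```text
clock: 31.85
eef_pos: [0.444, 0.0421, 0.1612]
tcp_rot: [0.001, 0.674, 0.738, 0.0]
contact_force: [-2.1, -0.9, 5.9]
grip_width: 0.163
t 31.85 tcp [0.444  0.0421 0.1612] psi 1.662 j6 -0.16 tilt [-0.001  0.001 -1.   ] F [-2.1 -0.9  5.9] Mz [-0.31  0.21 -0.01] grip 0.163
clock: 32.02
eef_pos: [0.4441, 0.0425, 0.1613]
tcp_rot: [0.0, 0.693, 0.721, 0.001]
contact_force: [-0.2, 1.8, 4.6]
grip_width: 0.168
t 32.02 tcp [0.4441 0.0425 0.1613] psi 1.61 j6 -0.108 tilt [ 0.     0.002 -1.   ] F [-0.2  1.8  4.6] Mz [0.17 0.18 0.25] grip 0.168
clock: 32.18
eef_pos: [0.4443, 0.0437, 0.1613]
tcp_rot: [-0.001, 0.711, 0.703, 0.002]
contact_force: [0.5, 9.2, 5.6]
grip_width: 0.166
t 32.18 tcp [0.4443 0.0437 0.1613] psi 1.559 j6 -0.056 tilt [ 0.004  0.002 -1.   ] F [0.5 9.2 5.6] Mz [ 1.88 -0.07  0.65] grip 0.166
```

```bash
python3 -m creep '[[[0,0,0,2.5],[0,0,0,2.5]]]'; python3 go.py|head -1
python3 -m creep '[[[0,0,0,-5],[0,0,0,-5],[0,0,-1,-5],[0,0,-3,-5],[0,0,-6,-5],[0,0,-9,-5],[0,0,-9,-5],[0,0,-9,-5]]]' 0 80; python3 go.py
python3 - <<'E'
from h import *
s=bot.get_state()["eef_pos"]
im=bot.camera("scene"); cv2.imwrite("pics/n2d.png",im); print(scenefit(im,s[0],s[1],.0985,.1))
E
```

```text
clock: 32.35
eef_pos: [0.4445, 0.0446, 0.1614]
tcp_rot: [-0.001, 0.726, 0.688, 0.003]
contact_force: [1.2, 13.1, 6.5]
grip_width: 0.169
t 32.35 tcp [0.4445 0.0446 0.1614] psi 1.517 j6 -0.014 tilt [ 0.006  0.002 -1.   ] F [ 1.2 13.1  6.5] Mz [ 3.07 -0.19  0.99] grip 0.169
clock: 33.02
eef_pos: [0.4443, 0.0421, 0.2516]
tcp_rot: [0.001, 0.696, 0.718, 0.001]
contact_force: [-0.8, -0.6, -3.3]
grip_width: 0.165
t 33.02 tcp [0.4443 0.0421 0.2516] psi 1.602 j6 -0.101 tilt [-0.001  0.003 -1.   ] F [-0.8 -0.6 -3.3] Mz [ 0.03 -0.01 -0.04] grip 0.165
(array([0.43721059, 0.03973849, 0.12543445]), np.float64(68.125))
```

```bash
python3 go.py .5844 -.2434 .2516 .489
```

```text
t 33.07 tcp [0.4434 0.0422 0.2503] psi 1.602 j6 -0.101 tilt [-0.  0. -1.] F [-0.4 -0.2 -3.1] Mz [-0.05  0.04  0.01] grip 0.168
shift [-28.99  13.19  -0.11] yaw 63.8
```

```bash
python3 -m creep '[[[-2,0.9,0,4],[-5,2.3,0,11],[-8.5,3.9,0,18],[-12,5.5,0,25],[-15.5,7,0,32],[-19,8.6,0,39],[-22.5,10.2,0,46],[-25.5,11.6,0,53],[-28,12.7,0,60],[-29,13.2,0,63.8]]]'
python3 -m creep '[[[0,0,0,0],[0,0,1,0],[0,0,3,0],[0,0,5,0],[0,0,6.5,0],[0,0,7.5,0],[0,0,8,0],[0,0,8,0]]]'; python3 go.py .5844 -.2434 .156 .489
python3 - <<'E'
from h import *
s=bot.get_state()["eef_pos"]
im=bot.camera("scene"); cv2.imwrite("pics/t2.png",im); print(scenefit(im,.5824,-.24,s[2]-.1525,-1.043))
E
```

```text
clock: 33.9
eef_pos: [0.5851, -0.2466, 0.2477]
tcp_rot: [-0.0, 0.971, 0.238, -0.001]
contact_force: [-0.4, 0.3, -2.7]
grip_width: 0.17
clock: 34.57
eef_pos: [0.584, -0.2421, 0.1689]
tcp_rot: [-0.001, 0.97, 0.243, -0.001]
contact_force: [-0.0, 0.1, -2.9]
grip_width: 0.164
t 34.57 tcp [ 0.584  -0.2421  0.1689] psi 0.491 j6 0.571 tilt [-0.001 -0.002 -1.   ] F [-0.   0.1 -2.9] Mz [-0.02  0.03 -0.01] grip 0.164
shift [-0.02  0.14  1.29] yaw 0.1
(array([ 0.57947905, -0.23733272, -1.10900963]), np.float64(196.0625))
```

```bash
python3 -m creep '[[[0,0.1,0.5,0],[0,0.1,1,0],[0,0.1,1,0]]]'; python3 go.py | head -1;  python3 -m creep '[[[0,0,0.2,0],[0,0,0.2,0]]]'; python3 go.py | head -1;  python3 -m creep '[[[0,0,0.2,0],[0,0,0.2,0]]]'; python3 go.py | head -1
```

```text
clock: 34.87
eef_pos: [0.5852, -0.2441, 0.1599]
tcp_rot: [-0.0, 0.97, 0.243, -0.0]
contact_force: [-1.1, 0.2, -3.5]
grip_width: 0.171
t 34.87 tcp [ 0.5852 -0.2441  0.1599] psi 0.49 j6 0.57 tilt [-0. -0. -1.] F [-1.1  0.2 -3.5] Mz [-0.02  0.   -0.01] grip 0.171
clock: 35.03
eef_pos: [0.5853, -0.2441, 0.1582]
tcp_rot: [-0.0, 0.97, 0.243, -0.0]
contact_force: [0.4, -0.3, -2.5]
grip_width: 0.168
t 35.03 tcp [ 0.5853 -0.2441  0.1582] psi 0.49 j6 0.57 tilt [-0. -0. -1.] F [ 0.4 -0.3 -2.5] Mz [ 0.   -0.04 -0.02] grip 0.168
clock: 35.2
eef_pos: [0.5858, -0.2443, 0.1574]
tcp_rot: [0.0, 0.97, 0.243, 0.001]
contact_force: [0.6, 1.0, 2.3]
grip_width: 0.167
t 35.2 tcp [ 0.5858 -0.2443  0.1574] psi 0.49 j6 0.571 tilt [ 0.001  0.001 -1.   ] F [0.6 1.  2.3] Mz [ 0.12  0.13 -0.06] grip 0.167
```

Contact made. I'll release, retract straight up, then look at all the hubs.

```bash
python3 -m creep '[[[0,0,0,0],[0,0,0,0],[0,0,0,0],[0,0,0,0],[0,0,-2,0],[0,0,-5,0],[0,0,-9,0],[0,0,-13,0],[0,0,-13,0]]]' 0.5; python3 go.py .4662 .390 .28 0
python3 - <<'E'
from h import *
ims=shots("s3")
for cams in(("top",),("top","scene")):
    p,c=fit(ims,.466,.39,0,5.53,9.2,cams); print(cams,np.round(p,4),round((3.8-(p[3]-p[2]))%6.283,2),round(c))
print(scenefit(ims["scene"],.671,-.19,.004,-1.043),scenefit(ims["scene"],.5824,-.24,.004,-1.043))
o=ims["scene"]; k=np.round(proj("scene",[[.62,-.21,.06]])[0]).astype(int)
cv2.imwrite("pics/s3v.png",np.hstack([cv2.resize(o[k[1]-35:k[1]+35,k[0]-35:k[0]+35],(350,350),interpolation=cv2.INTER_CUBIC),cv2.resize(ims["top"],(450,350))]))
E
```

```text
clock: 35.95
eef_pos: [0.5878, -0.2454, 0.2947]
tcp_rot: [0.004, 0.97, 0.243, 0.004]
contact_force: [0.7, -0.1, 0.6]
grip_width: 0.501
t 35.95 tcp [ 0.5878 -0.2454  0.2947] psi 0.49 j6 0.571 tilt [ 0.006  0.01  -1.   ] F [ 0.7 -0.1  0.6] Mz [ 0.01 -0.02  0.04] grip 0.501
shift [ 19.17 -61.8    0.99] yaw 28.1
('top',) [0.4663 0.3912 5.4876 9.0751] 0.21 146
('top', 'scene') [0.4662 0.3896 5.5311 9.246 ] 0.09 391
(array([ 0.67076743, -0.18929036, -1.06799852]), np.float64(320.375)) (array([ 0.58223263, -0.24105195, -1.28905675]), np.float64(265.3125))
```

View pics/s3v.png

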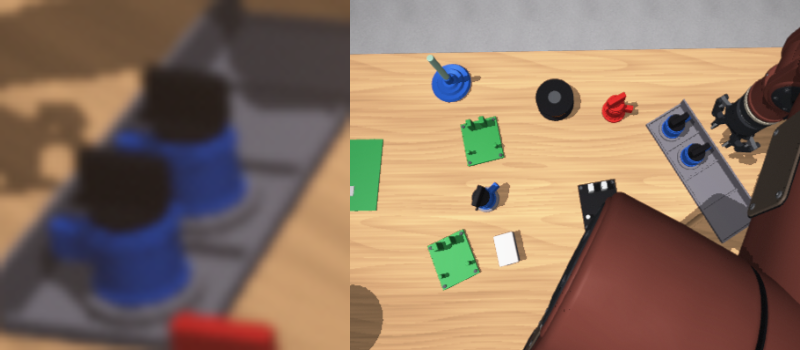

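```bash
python3 -m creep '[[[1.2,-3.9,0,-5],[2.4,-7.8,0,-10],[3.6,-11.7,0,-15],[4.8,-15.5,0,-20],[6,-19.4,0,-25],[7.2,-23.2,0,-30],[8.4,-27,0,-35],[9.6,-31,0,-40],[10.8,-34.9,0,-45],[12,-38.7,0,-48.5]]]' 0.6
python3 go.py .4663 .390 .22 1.336
```

```text
clock: 36.88
eef_pos: [0.5076, 0.1556, 0.285]
tcp_rot: [-0.001, 0.784, 0.621, -0.001]
contact_force: [1.6, 1.0, -0.2]
grip_width: 0.596
t 36.88 tcp [0.5076 0.1556 0.285 ] psi 1.341 j6 0.389 tilt [-0.001 -0.002 -1.   ] F [ 1.6  1.  -0.2] Mz [ 0.04 -0.05  0.07] grip 0.596
shift [21.89 -9.35  6.5 ] yaw 0.3
```

```bash
python3 -m creep '[[[3.5,-1.5,0,0],[7,-3,1,0],[10.5,-4.5,2,0],[14,-6,3,0],[17.5,-7.5,4,0],[20,-8.6,5,0],[21.5,-9.2,6,0],[21.9,-9.35,6.5,0],[21.9,-9.35,6.5,0],[21.9,-9.35,6.5,0]]]'
python3 go.py .4663 .390 .1505 1.336
python3 - <<'E'
from h import *
im=bot.camera("scene"); print(scenefit(im,.466,.39,0,5.53))
E
```

```text
clock: 37.72
eef_pos: [0.469, 0.3874, 0.2207]
tcp_rot: [0.0, 0.785, 0.619, -0.001]
contact_force: [-0.2, -0.3, 0.3]
grip_width: 0.598
t 37.72 tcp [0.469  0.3874 0.2207] psi 1.336 j6 0.805 tilt [-0.002 -0.001 -1.   ] F [-0.2 -0.3  0.3] Mz [-0.03  0.01  0.01] grip 0.598
shift [ 0.2  -0.31  7.02] yaw 0.0
(array([0.46633079, 0.3927475 , 5.61058517]), np.float64(97.125))
```

```bash
python3 -m creep '[[[0.2,-0.3,1.5,0],[0.2,-0.3,3,0],[0.2,-0.3,4.5,0],[0.2,-0.3,5.8,0],[0.2,-0.3,6.6,0],[0.2,-0.3,7,0],[0.2,-0.3,7,0],[0.2,-0.3,7,0]]]'; python3 -m creep '[[[0,0,0,0],[0,0,0,0],[0,0,0,0],[0,0,0,0],[0,0,0,0],[0,0,0,0]]]' 0 90; python3 go.py
python3 -m creep '[[[0,0,-2,0],[0,0,-5,0],[0,0,-8,0],[0,0,-10,0],[0,0,-11,-7],[0,0,-11,-14],[0,0,-11,-21],[0,0,-11,-21]]]'; python3 go.py .4418 .0418 .26 2.236
```

```text
clock: 38.43
eef_pos: [0.4671, 0.3909, 0.1521]
tcp_rot: [0.0, 0.785, 0.619, 0.0]
contact_force: [-0.5, 0.5, 0.3]
grip_width: 0.599
clock: 38.93
eef_pos: [0.4668, 0.3912, 0.1518]
tcp_rot: [0.0, 0.785, 0.62, 0.0]
contact_force: [0.1, -2.6, 4.6]
grip_width: 0.166
t 38.93 tcp [0.4668 0.3912 0.1518] psi 1.336 j6 0.812 tilt [ 0.     0.001 -1.   ] F [ 0.1 -2.6  4.6] Mz [-0.22  0.02 -0.03] grip 0.166
clock: 39.6
eef_pos: [0.4663, 0.3912, 0.2611]
tcp_rot: [-0.0, 0.657, 0.754, -0.0]
contact_force: [0.1, -1.0, -2.0]
grip_width: 0.169
t 39.6 tcp [0.4663 0.3912 0.2611] psi 1.709 j6 0.44 tilt [-0.    -0.001 -1.   ] F [ 0.1 -1.  -2. ] Mz [-0.03  0.05  0.05] grip 0.169
shift [-34.27  -7.23   0.12] yaw -30.2
```

```bash
python3 -m creep '[[[-2,-0.4,0,-3],[-5.5,-1.2,0,-7],[-9.3,-2,0,-11],[-13.2,-2.8,0,-15],[-17,-3.6,0,-19],[-21,-4.4,0,-23],[-25,-5.3,0,-26],[-29,-6.1,0,-29.6],[-32.5,-6.9,0,-29.6],[-34.3,-7.2,0,-29.6]]]'; python3 -m creep '[[[0,0,0,0],[0,0,0,0]]]'; python3 go.py .4418 .0418 .161 2.236
python3 - <<'E'
from h import *
s=bot.get_state()["eef_pos"]
for i in(0,1):
    im=bot.camera("scene"); cv2.imwrite("pics/n3.png",im); print(scenefit(im,.4418,.0418,s[2]-.1518,.137+.05*i))
E
```

```text
clock: 40.43
eef_pos: [0.4394, 0.0386, 0.2611]
tcp_rot: [-0.0, 0.448, 0.894, -0.001]
contact_force: [0.5, 1.3, -3.1]
grip_width: 0.169
clock: 40.6
eef_pos: [0.4402, 0.0409, 0.2612]
tcp_rot: [-0.0, 0.448, 0.894, 0.0]
contact_force: [0.1, 0.1, -2.6]
grip_width: 0.17
t 40.6 tcp [0.4402 0.0409 0.2612] psi 2.214 j6 -0.716 tilt [ 0.001 -0.    -1.   ] F [ 0.1  0.1 -2.6] Mz [ 0.01  0.04 -0.  ] grip 0.17
shift [-0.03  0.18 10.02] yaw -1.3
(array([0.43626329, 0.04074465, 0.21694409]), np.float64(55.9375))
(array([0.43619526, 0.0418034 , 0.2011784 ]), np.float64(51.375))
```

```bash
python3 -m creep '[[[-0.1,0.3,0,2],[-0.1,0.3,1.5,2],[-0.1,0.3,3,2],[-0.1,0.3,4.5,2],[-0.1,0.3,5.5,2],[-0.1,0.3,6.3,2],[-0.1,0.3,7,2],[-0.1,0.3,7.7,2],[-0.1,0.3,8.4,2],[-0.1,0.3,8.4,2]]]'; python3 go.py
python3 -m creep '[[[0,0,0.5,0],[0,0,1,0],[0,0,1.6,0],[0,0,1.6,0],[0,0,1.6,0]]]'
python3 go.py
python3 - <<'E'
from h import *
im=bot.camera("scene"); cv2.imwrite("pics/n3b.png",im); print(scenefit(im,.4418,.0418,.009,.137))
k=np.round(proj("scene",[[.4418,.0418,.04]])[0]).astype(int); cv2.imwrite("pics/n3c.png",cv2.resize(im[k[1]-45:k[1]+30,k[0]-50:k[0]+50],(600,450),interpolation=cv2.INTER_CUBIC))
E
```

```text
clock: 41.53
eef_pos: [0.4429, 0.0429, 0.1763]
tcp_rot: [-0.001, 0.46, 0.888, -0.0]
contact_force: [-1.6, 0.7, -2.9]
grip_width: 0.168
t 41.53 tcp [0.4429 0.0429 0.1763] psi 2.185 j6 -0.682 tilt [ 0.001 -0.001 -1.   ] F [-1.6  0.7 -2.9] Mz [-0.02  0.05  0.01] grip 0.168
clock: 41.95
eef_pos: [0.4432, 0.0427, 0.1611]
tcp_rot: [-0.0, 0.46, 0.888, -0.0]
contact_force: [-0.7, 0.6, -2.8]
grip_width: 0.171
t 41.95 tcp [0.4432 0.0427 0.1611] psi 2.184 j6 -0.682 tilt [ 0.    -0.001 -1.   ] F [-0.7  0.6 -2.8] Mz [-0.02 -0.03 -0.01] grip 0.171
(array([0.43523678, 0.04316054, 0.0692569 ]), np.float64(80.9375))
```

View pics/n3c.png

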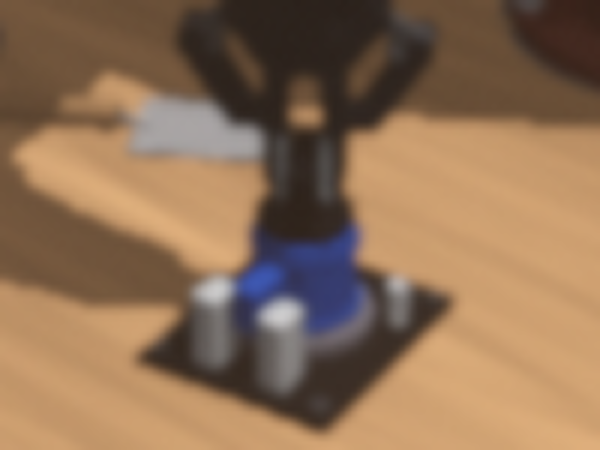

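The third hub is seated with its tab in the fork, so I'll turn it.

```bash
python3 -m creep '[[[0,0,0,6],[0,0,0,12],[0,0,0,18],[0,0,0,24],[0,0,0,30],[0,0,0,36],[0,0,0,42],[0,0,0,48],[0,0,0,54],[0,0,0,60]]]' 0 90; python3 go.py
python3 -m creep '[[[0,0,0,6],[0,0,0,12],[0,0,0,18],[0,0,0,24],[0,0,0,30],[0,0,0,36],[0,0,0,42],[0,0,0,48],[0,0,0,54],[0,0,0,60]]]';python3 go.py
python3 -m creep '[[[0,0,0,6],[0,0,0,12],[0,0,0,18],[0,0,0,24],[0,0,0,30],[0,0,0,36],[0,0,0,42],[0,0,0,48],[0,0,0,54],[0,0,0,60]]]'; python3 go.py
python3 -m creep '[[[0,0,0,6],[0,0,0,12],[0,0,0,15],[0,0,0,15]]]'; python3 go.py
```

```text
clock: 42.83
eef_pos: [0.4438, 0.043, 0.1618]
tcp_rot: [-0.0, 0.844, 0.537, 0.001]
contact_force: [0.2, 2.7, -3.7]
grip_width: 0.167
t 42.83 tcp [0.4438 0.043  0.1618] psi 1.133 j6 0.37 tilt [ 0.001  0.001 -1.   ] F [ 0.2  2.7 -3.7] Mz [ 0.45 -0.11  0.12] grip 0.167
clock: 43.67
eef_pos: [0.4439, 0.043, 0.1618]
tcp_rot: [-0.0, 0.999, 0.043, 0.001]
contact_force: [0.6, 2.1, -2.4]
grip_width: 0.167
t 43.67 tcp [0.4439 0.043  0.1618] psi 0.085 j6 1.417 tilt [ 0.001 -0.001 -1.   ] F [ 0.6  2.1 -2.4] Mz [ 0.49 -0.13  0.06] grip 0.167
clock: 44.5
eef_pos: [0.4438, 0.043, 0.1618]
tcp_rot: [-0.001, 0.887, -0.463, 0.0]
contact_force: [1.4, 2.3, -3.4]
grip_width: 0.169
t 44.5 tcp [0.4438 0.043  0.1618] psi -0.962 j6 2.464 tilt [-0.    -0.001 -1.   ] F [ 1.4  2.3 -3.4] Mz [ 0.51 -0.12  0.03] grip 0.169
clock: 44.83
eef_pos: [0.4437, 0.0428, 0.1617]
tcp_rot: [-0.0, 0.819, -0.573, 0.0]
contact_force: [0.6, -0.6, -2.4]
grip_width: 0.169
t 44.83 tcp [0.4437 0.0428 0.1617] psi -1.221 j6 2.723 tilt [-0.    -0.001 -1.   ] F [ 0.6 -0.6 -2.4] Mz [ 0.05 -0.06  0.01] grip 0.169
```

```bash
python3 -m creep '[[[0,0,0,0],[0,0,0,0],[0,0,0,0],[0,0,-1,0],[0,0,-3,0],[0,0,-5,0],[0,0,-5,-7],[0,0,-5,-14],[0,0,-5,-21],[0,0,-5,-28]]]' 0.55
python3 -m creep '[[[0,0,0,-7],[0,0,0,-14],[0,0,0,-21],[0,0,0,-28],[0,0,0,-35],[0,0,0,-42],[0,0,0,-49],[0,0,0,-56],[0,0,0,-63],[0,0,0,-70]]]'
python3 -m creep '[[[0,0,0,-7],[0,0,0,-14],[0,0,0,-21],[0,0,0,-28],[0,0,0,-35],[0,0,0,-42],[0,0,0,-49],[0,0,0,-56],[0,0,0,-63],[0,0,0,-70]]]'
python3 -m creep '[[[0,0,1.5,-7],[0,0,3,-12],[0,0,4.3,-12],[0,0,5,-12],[0,0,5,-12],[0,0,5,-12]]]'
python3 -m creep '[[[0,0,0,0],[0,0,0,0],[0,0,0,0],[0,0,0,0],[0,0,0,0],[0,0,0,0]]]' 0 90; python3 go.py
python3 -m creep '[[[0,0,0,4],[0,0,0,8],[0,0,0,12],[0,0,0,12]]]' ; python3 go.py
python3 -m creep '[[[0,0,0,3],[0,0,0,3]]]'; python3 go.py
python3 -m creep '[[[0,0,0,3],[0,0,0,3]]]'; python3 go.py
```

```text
clock: 45.67
eef_pos: [0.4436, 0.0426, 0.2117]
tcp_rot: [-0.0, 0.935, -0.354, 0.0]
contact_force: [-0.8, 0.2, -0.5]
grip_width: 0.55
clock: 46.5
eef_pos: [0.4435, 0.0426, 0.2116]
tcp_rot: [0.0, 0.969, 0.247, 0.0]
contact_force: [1.6, -0.1, 0.0]
grip_width: 0.546
clock: 47.33
eef_pos: [0.4435, 0.0427, 0.2116]
tcp_rot: [0.0, 0.652, 0.758, 0.0]
contact_force: [-0.2, -0.2, -1.1]
grip_width: 0.553
clock: 47.83
eef_pos: [0.4434, 0.0427, 0.1615]
tcp_rot: [-0.0, 0.572, 0.82, -0.0]
contact_force: [0.3, 0.6, 0.1]
grip_width: 0.547
clock: 48.33
eef_pos: [0.4438, 0.0429, 0.162]
tcp_rot: [0.0, 0.572, 0.82, 0.0]
contact_force: [-0.6, 2.1, 6.6]
grip_width: 0.161
t 48.33 tcp [0.4438 0.0429 0.162 ] psi 1.923 j6 -0.42 tilt [ 0.     0.001 -1.   ] F [-0.6  2.1  6.6] Mz [0.41 0.16 0.01] grip 0.161
clock: 48.67
eef_pos: [0.4439, 0.0427, 0.162]
tcp_rot: [0.001, 0.657, 0.754, 0.0]
contact_force: [-0.4, 1.5, 7.2]
grip_width: 0.166
t 48.67 tcp [0.4439 0.0427 0.162 ] psi 1.709 j6 -0.207 tilt [-0.     0.001 -1.   ] F [-0.4  1.5  7.2] Mz [ 0.2   0.19 -0.03] grip 0.166
clock: 48.83
eef_pos: [0.4439, 0.0427, 0.162]
tcp_rot: [0.001, 0.676, 0.737, 0.0]
contact_force: [-1.8, 0.6, 5.8]
grip_width: 0.167
t 48.83 tcp [0.4439 0.0427 0.162 ] psi 1.658 j6 -0.156 tilt [-0.     0.001 -1.   ] F [-1.8  0.6  5.8] Mz [0.05 0.18 0.01] grip 0.167
clock: 49.0
eef_pos: [0.4439, 0.0429, 0.162]
tcp_rot: [0.0, 0.694, 0.72, 0.001]
contact_force: [-0.7, 1.2, 7.1]
grip_width: 0.164
t 49.0 tcp [0.4439 0.0429 0.162 ] psi 1.606 j6 -0.104 tilt [ 0.     0.001 -1.   ] F [-0.7  1.2  7.1] Mz [0.33 0.14 0.25] grip 0.164
```

```bash
python3 -m creep '[[[0,0,0,3],[0,0,0,3]]]'; python3 go.py
python3 -m creep '[[[0,0,0,2.5],[0,0,0,2.5]]]'; python3 go.py
python3 -m creep '[[[0,0,0,-5],[0,0,0,-5],[0,0,-1,-5],[0,0,-3,-5],[0,0,-6,-5],[0,0,-9,-5],[0,0,-9,-5],[0,0,-9,-5]]]' 0 80; python3 go.py .4955 -.2952 .252 .489
python3 - <<'E'
from h import *
s=bot.get_state()["eef_pos"]
im=bot.camera("scene"); cv2.imwrite("pics/n3d.png",im); print(scenefit(im,s[0],s[1],.0985,.1))
E
```

```text
clock: 49.17
eef_pos: [0.444, 0.0441, 0.1621]
tcp_rot: [-0.001, 0.713, 0.702, 0.002]
contact_force: [-0.0, 8.7, 5.7]
grip_width: 0.168
t 49.17 tcp [0.444  0.0441 0.1621] psi 1.555 j6 -0.052 tilt [ 0.004  0.002 -1.   ] F [-0.   8.7  5.7] Mz [ 1.89 -0.01  0.7 ] grip 0.168
clock: 49.33
eef_pos: [0.4442, 0.045, 0.1622]
tcp_rot: [-0.001, 0.727, 0.687, 0.003]
contact_force: [1.0, 14.0, 6.3]
grip_width: 0.168
t 49.33 tcp [0.4442 0.045  0.1622] psi 1.514 j6 -0.009 tilt [ 0.006  0.002 -1.   ] F [ 1.  14.   6.3] Mz [ 3.27 -0.18  1.06] grip 0.168
clock: 50.0
eef_pos: [0.4442, 0.0426, 0.2525]
tcp_rot: [0.001, 0.697, 0.717, 0.001]
contact_force: [0.2, -0.2, -3.0]
grip_width: 0.167
t 50.0 tcp [0.4442 0.0426 0.2525] psi 1.6 j6 -0.098 tilt [-0.001  0.003 -1.   ] F [ 0.2 -0.2 -3. ] Mz [-0.01  0.   -0.01] grip 0.167
shift [-33.91   4.14   0.08] yaw 63.7
(array([0.43988149, 0.04109331, 0.13816129]), np.float64(64.0))
```

```bash
python3 -m creep '[[[-2.5,0.3,0,5],[-6,0.7,0,12],[-10,1.2,0,19],[-14,1.7,0,26],[-18,2.2,0,33],[-22,2.7,0,40],[-26,3.2,0,47],[-29.5,3.6,0,54],[-32.5,4,0,60],[-33.9,4.1,0,63.7]]]'
python3 -m creep '[[[0,0,0,0],[0,0,1,0],[0,0,3,0],[0,0,5,0],[0,0,6.5,0],[0,0,7.5,0],[0,0,8,0],[0,0,8,0]]]'; python3 go.py .4955 -.2952 .158 .489
```

```text
clock: 50.88
eef_pos: [0.4938, -0.2984, 0.2491]
tcp_rot: [-0.0, 0.971, 0.238, -0.001]
contact_force: [0.2, 1.0, -2.6]
grip_width: 0.166
clock: 51.55
eef_pos: [0.4936, -0.2937, 0.1699]
tcp_rot: [-0.001, 0.97, 0.242, -0.001]
contact_force: [0.4, -0.5, -2.3]
grip_width: 0.164
t 51.55 tcp [ 0.4936 -0.2937  0.1699] psi 0.49 j6 0.417 tilt [-0.001 -0.003 -1.   ] F [ 0.4 -0.5 -2.3] Mz [-0.01  0.03 -0.01] grip 0.164
shift [0.1  0.22 1.19] yaw 0.0
```

```bash
python3 -m creep '[[[0.1,0.1,0.5,0],[0.1,0.1,1,0],[0.1,0.1,1,0]]]'; python3 go.py | head -1;  python3 -m creep '[[[0,0,0.2,0],[0,0,0.2,0]]]'; python3 go.py | head -1;  python3 -m creep '[[[0,0,0.2,0],[0,0,0.2,0]]]'; python3 go.py | head -1
```

```text
clock: 51.8
eef_pos: [0.4957, -0.2953, 0.161]
tcp_rot: [-0.0, 0.97, 0.242, -0.0]
contact_force: [-1.2, -0.4, -2.4]
grip_width: 0.167
t 51.8 tcp [ 0.4957 -0.2953  0.161 ] psi 0.488 j6 0.418 tilt [-0. -0. -1.] F [-1.2 -0.4 -2.4] Mz [-0.01  0.01  0.01] grip 0.167
clock: 51.97
eef_pos: [0.4957, -0.2954, 0.1594]
tcp_rot: [0.0, 0.97, 0.242, 0.0]
contact_force: [-0.7, 0.2, -2.2]
grip_width: 0.172
t 51.97 tcp [ 0.4957 -0.2954  0.1594] psi 0.488 j6 0.418 tilt [ 0.  0. -1.] F [-0.7  0.2 -2.2] Mz [-0.02  0.02  0.04] grip 0.172
clock: 52.13
eef_pos: [0.4962, -0.2957, 0.1582]
tcp_rot: [0.001, 0.97, 0.242, 0.001]
contact_force: [1.2, 0.5, 1.1]
grip_width: 0.166
t 52.13 tcp [ 0.4962 -0.2957  0.1582] psi 0.488 j6 0.418 tilt [ 0.001  0.001 -1.   ] F [1.2 0.5 1.1] Mz [ 0.13  0.01 -0.06] grip 0.166
```

```bash
python3 -m creep '[[[0,0,0,0],[0,0,0,0],[0,0,0,0],[0,0,0,0],[0,0,-2,0],[0,0,-5,0],[0,0,-9,0],[0,0,-13,0],[0,0,-15,0]]]' 0.5; python3 go.py .30 .20 .31 .488
```

```text
clock: 52.88
eef_pos: [0.4965, -0.296, 0.3122]
tcp_rot: [0.002, 0.97, 0.242, 0.002]
contact_force: [0.9, -0.9, -0.2]
grip_width: 0.501
t 52.88 tcp [ 0.4965 -0.296   0.3122] psi 0.488 j6 0.419 tilt [ 0.002  0.005 -1.   ] F [ 0.9 -0.9 -0.2] Mz [-0.05 -0.03  0.04] grip 0.501
shift [ 5.910e+00 -5.302e+01 -2.000e-02] yaw 0.0
```

```bash
python3 -m creep '[[[0.4,-3.5,0,0],[0.8,-7,0,0],[1.3,-11,0,0],[1.7,-15,0,0],[2.2,-19,0,0],[2.6,-23,0,0],[3,-27,0,0],[3.5,-31,0,0],[3.9,-35,0,0],[4.2,-38,0,0]]]'
python3 -m creep '[[[0.4,-3.5,0,0],[0.8,-7,0,0],[1.3,-11,0,0],[1.7,-15,0,0],[1.7,-15,0,0],[1.7,-15,0,0]]]'; python3 go.py
cat > fin.py <<'E'
from h import *
import sys
ims=shots(sys.argv[1]); t=(.5425,-.2736,-1.043); o=ims["top"].copy()
for x,y in((.671,-.19),(.5824,-.24),(.4935,-.2917)):
    p,c=fit(ims,x,y,.004,-1.043,-1.043,("top",)); overlay(o,"top",*p,.004)
    d=np.array([p[0]-t[0],p[1]-t[1]]); cs,sn=np.cos(t[2]),np.sin(t[2])
    print(np.round(p,3),"tray xy",np.round([d[0]*cs+d[1]*sn,-d[0]*sn+d[1]*cs],4),"tab err",round(p[2]-t[2],2),"nut",round(3.8-(p[3]-p[2]),2),round(c))
k=np.round(proj("scene",[[.58,-.24,.06]])[0]).astype(int); s=ims["scene"]
f=lambda i:cv2.resize(i[110:270,330:490],(400,400),interpolation=cv2.INTER_CUBIC)
cv2.imwrite(f"pics/{sys.argv[1]}_v.png",np.hstack([f(o),cv2.resize(s[k[1]-40:k[1]+40,k[0]-40:k[0]+40],(400,400),interpolation=cv2.INTER_CUBIC)]))
E
python3 fin.py fin1
```

```text
clock: 53.72
eef_pos: [0.3528, 0.0619, 0.3076]
tcp_rot: [-0.0, 0.97, 0.242, 0.0]
contact_force: [1.6, -0.5, 0.3]
grip_width: 0.496
clock: 54.22
eef_pos: [0.298, 0.2022, 0.3075]
tcp_rot: [-0.0, 0.97, 0.245, 0.0]
contact_force: [0.4, -0.1, 0.5]
grip_width: 0.506
t 54.22 tcp [0.298  0.2022 0.3075] psi 0.494 j6 1.469 tilt [ 0.  0. -1.] F [ 0.4 -0.1  0.5] Mz [-0.02 -0.03  0.  ] grip 0.506
[ 0.674 -0.191 -1.046 -0.954] tray xy [-0.0049  0.1547] tab err -0.0 nut 3.71 235
[ 0.585 -0.244 -1.097 -1.031] tray xy [-0.0041  0.0517] tab err -0.05 nut 3.73 217
[ 0.496 -0.297 -1.062 -1.155] tray xy [-0.0038 -0.0519] tab err -0.02 nut 3.89 213
```

View pics/fin1_v.png

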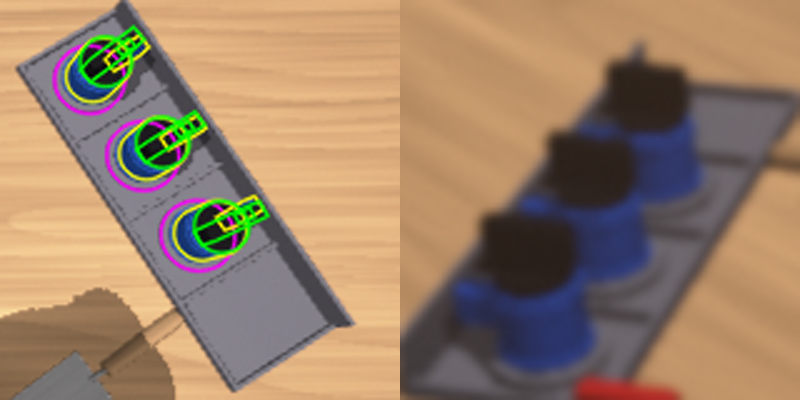

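```bash
python3 - <<'E'
from rig import bot
print(bot.sign_off(), bot.get_state()["clock"])
E
```

```text
the job is handed in; nothing more can be done
the job is handed in; nothing more can be done
```

I braced all three hubs that were on the bench in the black nest, turned each nut clockwise to its stop, and stood each hub in its own tray stall. The fourth stall is empty because there was no fourth hub. I handed the job in about 54 s into the 210 s limit.

- **Locking:** each nut turned at about 0.1 N m. At the stop the moment climbed to 1.8, 1.0 and 1.1 N m for the three hubs, so I took each as fully locked. Each nut needed one regrip partway through its turn, done while the hub stood in the nest.
- **Placing:** the final top-view fit puts the hubs within 1 mm of the middle of their stalls along the tray, and 4 to 5 mm behind its centre line. All three tabs point at the tall wall to within 0.05 rad.
- **Nut reading from the camera:** the same fit gives 3.71, 3.73 and 3.89 rad, against 3.65 needed. It is rough, because the wing hides the tab from above and one value is past the 3.8 stop. I relied on the stop torque instead.
- **Upright:** the first hub tilted slightly in the grip on the way to the tray. It settled onto its foot on release, and in the last picture all three look upright.
- **Bystanders:** the arm stayed clear of the spool, scraper, nozzle box and look-alikes. I did not measure their positions again at the end.

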